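# Fit the star wheels of the tin feeder and wedge the bed tight

## Task

Fit every white star wheel on a shaft of its own on the feeder bed (any of the three): turn it so that its keyway matches the shaft's key and slide it fully home, flat on the flange. Then, with all the wheels home, take the mallet and tap the bed's wooden wedge in until it stops advancing and sits tight, touching the wedge only with the mallet. Finally lay the mallet flat back on its board with its head on the board, and leave the tins, jar, lids and spatula standing or lying where they are.

Things in the scene. Friction and masses are not known exactly. Their poses are not given: they have to be found in the camera images.
- star0: white six-armed star wheel 120 mm across, 12 mm thick, lying flat; square hub 56 x 56 mm (faces square to its x, y) up to 50 mm above the underside. Through bore: octagon 33 mm across flats plus a keyway towards +x, 14 mm wide, reaching 24 mm from the centre; a black line on one arm marks +x. Origin: centre of underside. 0.3 kg. All wheels alike; may be absent
- star1: white six-armed star wheel 120 mm across, 12 mm thick, lying flat; square hub 56 x 56 mm (faces square to its x, y) up to 50 mm above the underside. Through bore: octagon 33 mm across flats plus a keyway towards +x, 14 mm wide, reaching 24 mm from the centre; a black line on one arm marks +x. Origin: centre of underside. 0.3 kg. All wheels alike; may be absent
- star2: white six-armed star wheel 120 mm across, 12 mm thick, lying flat; square hub 56 x 56 mm (faces square to its x, y) up to 50 mm above the underside. Through bore: octagon 33 mm across flats plus a keyway towards +x, 14 mm wide, reaching 24 mm from the centre; a black line on one arm marks +x. Origin: centre of underside. 0.3 kg. All wheels alike; may be absent
- shaft0: fixed upright shaft, does not turn. Origin: flange underside centre, on the bed top; +x points out through its key. Flange 56 mm wide, 10 mm thick: a home wheel rests on it. Shaft 30 mm thick to 47 mm above the origin, tapering to 20 mm at the tip (60 mm). Key 11 mm wide (top 4 mm: 8 mm), out to 22 mm from the axis, up to 35 mm: a wrongly turned wheel sits on it. All alike
- shaft1: fixed upright shaft, does not turn. Origin: flange underside centre, on the bed top; +x points out through its key. Flange 56 mm wide, 10 mm thick: a home wheel rests on it. Shaft 30 mm thick to 47 mm above the origin, tapering to 20 mm at the tip (60 mm). Key 11 mm wide (top 4 mm: 8 mm), out to 22 mm from the axis, up to 35 mm: a wrongly turned wheel sits on it. All alike
- shaft2: fixed upright shaft, does not turn. Origin: flange underside centre, on the bed top; +x points out through its key. Flange 56 mm wide, 10 mm thick: a home wheel rests on it. Shaft 30 mm thick to 47 mm above the origin, tapering to 20 mm at the tip (60 mm). Key 11 mm wide (top 4 mm: 8 mm), out to 22 mm from the axis, up to 35 mm: a wrongly turned wheel sits on it. All alike
- bed: fixed aluminium bed 120 mm (x) by 460 mm (y) by 30 mm high, three shafts in a row along its y. Origin on the table by the middle shaft; the plate reaches 205 mm to -y and 255 mm to +y. At the +y end a blue housing (60 mm wide, 90 mm high, y 215 to 255 mm) holds a wooden captive wedge that sticks out to +y and is driven towards -y
- wedge (a joint): how far the captive wooden wedge has been driven in, m: from about 0 (sticking well out) to 0.045 (home, against its stop). It moves along the bed's -y, stiffly: 6 N to start it, about 9 N near home; it stays where it is left and stops dead when home
- wedge_face (a point): centre of the flat outer face of the wedge's end block (36 mm wide, 40 mm high, 20 mm deep), the one to strike, 55 mm above the table; its axes are the bed's, the face looks to the bed's +y. Out: 50 mm beyond the end of the bed plate, home: 5 mm beyond it
- mallet: rubber mallet lying flat: black block head 44 (x) by 90 (y) by 50 mm (z), striking faces at its two y ends; square wooden handle 26 x 26 mm from the head to 172 mm along -x, its axis 25 mm above the underside. Origin: centre of the head's underside. About 0.45 kg, balance point about 10 mm from the head's centre towards the handle
- board: fixed wooden board 240 mm (x) by 150 mm (y) by 6 mm thick, the mallet's resting place, with the mallet on it at the start. Origin: centre of its underside
- tin0: a loose open gold-coloured food tin, 72 mm across at the rim, 55 mm tall; not part of the job, leave it standing. Origin at the centre of its underside
- tin1: a loose open gold-coloured food tin, 72 mm across at the rim, 55 mm tall; not part of the job, leave it standing. Origin at the centre of its underside
- tin2: a loose open gold-coloured food tin, 72 mm across at the rim, 55 mm tall; not part of the job, leave it standing. Origin at the centre of its underside
- tin3: a loose open gold-coloured food tin, 72 mm across at the rim, 55 mm tall; not part of the job, leave it standing. Origin at the centre of its underside
- jar: a closed glass jar 70 mm across, 100 mm tall; leave it alone. Origin at the centre of its underside
- spatula: a kitchen spatula lying flat; leave it alone. Origin in the middle of its underside
- lids: a small pile of tin lids, 80 mm across, 20 mm high; leave it alone. Origin at the centre of its underside
Mind the look-alikes: they are no part of the job. Leave any blue look-alike of the star0 alone.

How it is judged:
By the outcome, as a careful person would: the job done as asked, in the order asked, and still so for the second after the job is handed in, with the robot touching nothing.
Of star0, star1, star2 only 2 to 3 are there at a start; the rules pass over those that are not, and their reading is None.
At some moment in a run one of star0, star1, star2, mallet may be knocked a few centimetres aside while the robot is not near it.
It also fails if it takes over 210 s, if anything falls off the work surface, if the arm or the gripper's body presses on something with over 40 N, if the wrist force passes 120 N, or if a joint passes its speed limit or range.

## Robot

A 6-joint arm with a two-finger parallel gripper is mounted at the origin on the work surface. World frame = base frame: x ahead of the robot, y to its left, z up, the work surface at z = 0. Lengths are in m, angles in degrees, forces in N, time in s.
With the tool pointing down it reaches from about 0.4 to 0.825 m from the base axis. Payload 7 kg.
Tool frame: the origin (TCP) lies at the very end of the fingers, on their centre line; the grasp point (between the pads) lies env.tcp_to_grasp behind it (env.tcp_to_grasp is the distance from the TCP to the grasp point, in m); z points along the fingers, y is the line along which they close (so a half turn about z gives the same grasp; the last joint's range is limited). The gripper opens to 85 mm and grips with 20 to 120 N. Pads are 22 mm wide; open, the fingers measure 114 mm over their backs; the gripper's body (76 mm by 85 mm) begins 54 mm behind the grasp point. The pads swing forward as they close: fully open they stand 13 mm farther back than shut.
Start: joints at [-57.634, 20.546, 0.682, 0, -70.136, -16.507], TCP at [0.184, -0.649, 0.231] pointing down, gripper open.
Joint ranges: [-176.03, 176.03], [-82.01, 121.73], [-58.28, 71.71], [-173.87, 95.51], [-174.79, -0.11], [-173.66, 173.66]. Speed limits (degrees/s): [136.94, 136.94, 172.46, 180, 180, 180].

## Interface

Orientations are given as a 3x3 rotation matrix whose columns are the frame's x, y, z axes.
In Python, from cell import env gives the robot as it stands. The module is installed in compiled form; this text tells all that it offers.
- The arm moves only by the tool drive_tool, never from a script. Its argument "rows" is a list of rows, each an object with "claw": the closure in counts, from 0 (fully open) to 255 (shut); "offset": the shift along the world's x, y, z as a fraction of full scale, a list of three; "turn": the turn about the world's z as a fraction of full scale. In form: [{"claw": claw, "offset": [x, y, z], "turn": turn}, ...]. A call has 1 to 12 rows; each row shifts and turns the commanded pose from where the row before left it; what a row does not reach is not made up. Full scale, the value 1, is 2 cm for a shift and 6 degrees for a turn. A row lasts 1/8 s, in which the tool goes at most 62.5 mm and 10.7 degrees, less where a joint would pass 70% of its speed; a pose out of reach is approached as far as the arm can. A call with a number of a shift or a turn outside -1 to 1 is refused whole. A call with a gripper value outside its range is refused whole. The fingers move at their own pace and stop on an object; the grip force is fixed at half the most. Time passes only in rows, so rows that do not move let the fingers close. It gives the time, the measured TCP pose, the force, the opening and the grip force at its end, in the units of the state.
- env.observe(): the state, without advancing time (a new reading comes with each control period).
- env.capture(name): name is "scene" or "top" or "wrist"; returns a dict with "image" (384x512x3 uint8, blue, green, red), "fx", "fy", "cx", "cy" (pixels), "k1" (the pictures are not rectified: a ray, as slopes to the right and down, at radius r is drawn at 1 + k1 r^2 times it, then the intrinsics apply), "R" (3x3) and "t" (3): a world point X has camera coordinates R X + t. Camera axes: x right, y down, z forward; pixel columns grow to the right and rows downward; lengths in m; the calibration is good to about 2 mm. A picture is of the moment at which its call begins. There is no depth.
- env.finish_job(): hands the job in; it is judged then, once.
The state is a dict: "clock": time; "q": joint angles; "joint_velocities": joint speeds; "effort": joint torques, N m; "eef_pos": TCP position; "ee_rot": TCP orientation; "wrist_force": force on the tool from outside, world axes, zero at the start; "ft_torque": the same for the moment, N m; "opening": finger opening in m; "finger_force": force on a finger pad.
Only numpy, scipy, OpenCV 4.12 (cv2) and the standard library are available. Lean on these libraries where they do the work, as an engineer would, in place of code of your own. Each camera call takes 0.05 s, during which the arm holds its last target. There are 200 camera calls.

## Working session

There is one attempt and no reset: what is moved stays moved. The work goes in short steps, Python scripts to look and compute and a tool call to move; the robot and the scene stay as the last step left them, time stands still between calls to the robot, and variables do not carry over. Pictures are saved under pics/ and viewed, at most 14 in all, crops included, and the job is handed in when it is done.

Besides the shell and the picture viewer there is one more tool, called in YAML: its name, and indented under it one key for each argument. drive_tool: Moves the arm, as the interface text tells. Shift numbers are shares of 2 cm and turn numbers shares of 6 degrees, none past 1 either way. Its arguments: {"type":"object","properties":{"rows":{"type":"array","items":{"type":"object","properties":{"claw":{"type":"number"},"offset":{"type":"array","items":{"type":"number","minimum":-1,"maximum":1}},"turn":{"type":"number","minimum":-1,"maximum":1}}}}},"required":["rows"]}

```bash
mkdir -p pics
cat > h.py <<'E'
import numpy as np, cv2, pickle
from cell import env
def cap(name,fn):
    c=env.capture(name); pickle.dump(c,open(fn+'.pkl','wb')); cv2.imwrite('pics/'+fn+'.png',c['image']); return c
def load(fn): return pickle.load(open(fn+'.pkl','rb'))
def K(c): return np.array([[c['fx'],0,c['cx']],[0,c['fy'],c['cy']],[0,0,1.]])
def D(c): return np.array([c['k1'],0,0,0,0.])
def ray(c,u,v,z):
    p=cv2.undistortPoints(np.array([[[u,v]]],float),K(c),D(c))[0,0]
    R=np.array(c['R']);t=np.array(c['t']); o=-R.T@t; d=R.T@np.array([p[0],p[1],1])
    return o+d*(z-o[2])/d[2]
def proj(c,X):
    return cv2.projectPoints(np.array(X,float).reshape(-1,1,3),cv2.Rodrigues(np.array(c['R']))[0],np.array(c['t'],float),K(c),D(c))[0][:,0]
E
python3 - <<'E'
from h import *
a=cap('top','top0');b=cap('scene','scene0')
for n,c in (('top',a),('scene',b)):
    cv2.imwrite(f'pics/{n}0b.png',cv2.resize(c['image'],(800,600),interpolation=cv2.INTER_CUBIC))
    print(n,-np.array(c['R']).T@c['t'],c['fx'],c['k1'])
print(env.observe(),env.tcp_to_grasp)
E
```

```text
top [ 3.92950872e-01 -3.87871796e-04  1.31887288e+00] 440.32467817542687 -0.07972177556508574
scene [1.13815815 0.57475267 1.25956926] 474.8302310736036 -0.03736819516040283
{'clock': 0.1, 'q': array([-5.76330475e+01,  2.05878515e+01,  6.37637650e-01, -1.64992581e-02,
       -7.01374690e+01, -1.65079691e+01]), 'joint_velocities': array([ 0.00899806, -0.08408783,  0.11409274, -0.0250993 ,  0.09131188,
        0.01960297]), 'effort': array([ 4.40361810e-04, -5.84765697e+01,  2.94109118e+01,  6.95450351e+00,
       -3.20964529e-03,  1.03621355e-05]), 'eef_pos': array([ 0.18430833, -0.64888236,  0.23044488]), 'ee_rot': array([[-9.61963921e-01, -2.73175889e-01, -5.90494966e-04],
       [-2.73176471e-01,  9.61962863e-01,  1.43757169e-03],
       [ 1.75324303e-04,  1.54420143e-03, -9.99998792e-01]]), 'wrist_force': array([ 0.22083069, -0.23946667, -0.9936682 ]), 'ft_torque': array([ 0.06285124,  0.02643818, -0.03042604]), 'finger_force': 0.0, 'opening': 0.08546715822872121} 0.0187
```

View pics/top0b.png

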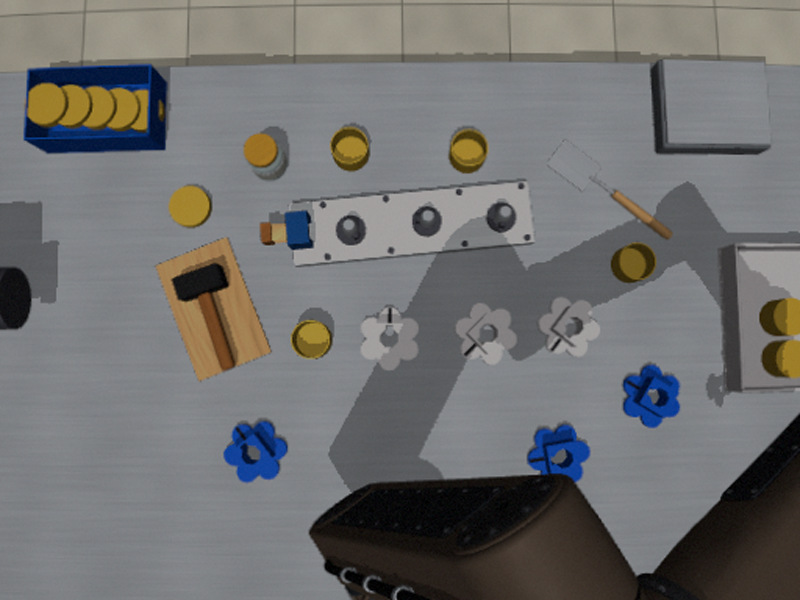

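View pics/scene0b.png

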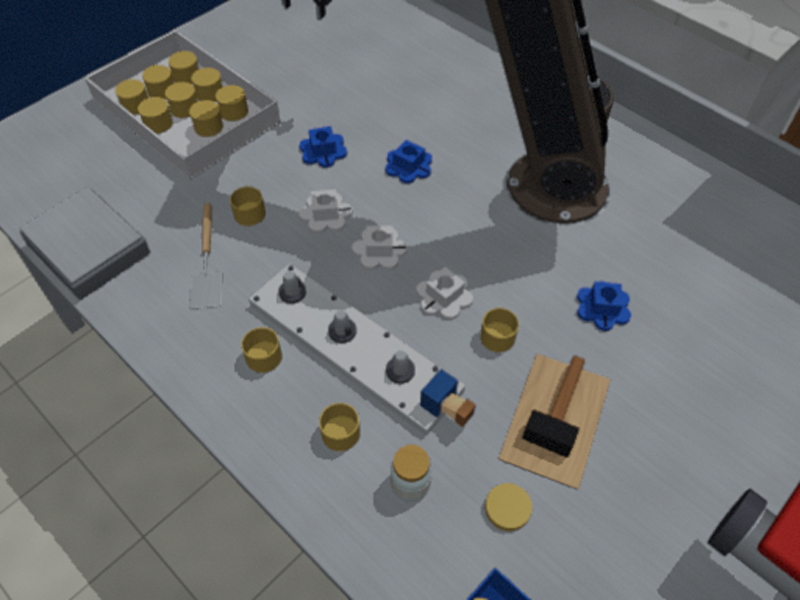

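Run:
```python
from h import *
c=load('top0')
im=c['image']
cv2.imwrite('pics/crop1.png',cv2.resize(im[110:250,155:395],None,fx=3.33,fy=3.33,interpolation=cv2.INTER_CUBIC))
cv2.imwrite('pics/crop2.png',cv2.resize(im[110:260,90:240],None,fx=4,fy=4,interpolation=cv2.INTER_CUBIC))
s=1/1.5625
def p(n,u,v,z): print(n,ray(c,u*s,v*s,z).round(4))
for n,u,v,z in [('w1',390,338,.03),('w2',486,333,.03),('w3',569,327,.03),('sh',350,227,.09),('sh',427,219,.09),('sh',500,213,.09),('head',200,282,.056),('hend',229,366,.04),('wedge',262,233,.075),('tin',312,338,.055)]: p(n,u,v,z)
```

```text
w1 [0.4222 0.0201 0.03  ]
w2 [ 0.4287 -0.1602  0.03  ]
w3 [ 0.4374 -0.3179  0.03  ]
sh [0.6221 0.0887 0.09  ]
sh [ 0.635  -0.0507  0.09  ]
sh [ 0.6445 -0.1837  0.09  ]
head [0.53   0.3699 0.056 ]
hend [0.3743 0.3193 0.04  ]
wedge [0.6163 0.251  0.075 ]
tin [0.4237 0.1627 0.055 ]
```

View pics/crop1.png

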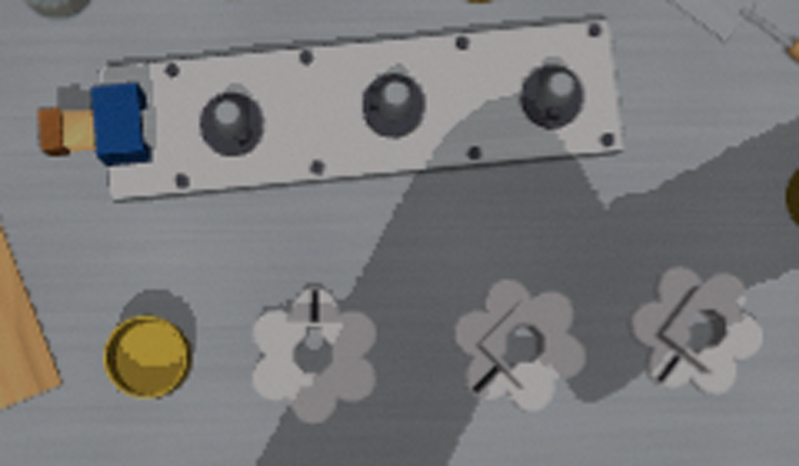

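View pics/crop2.png

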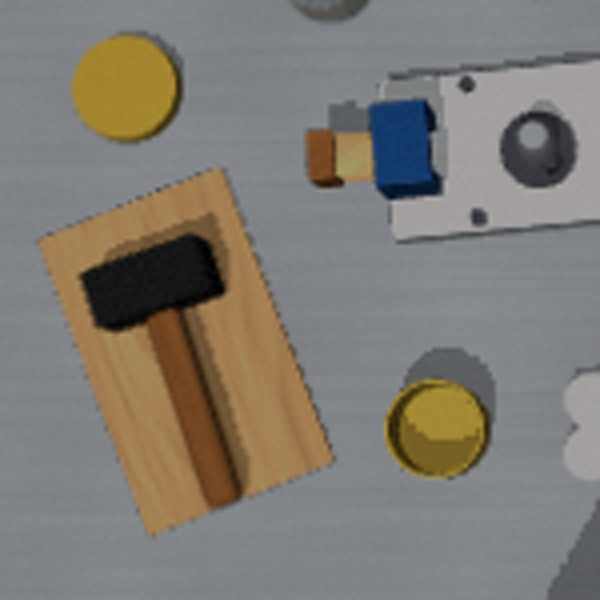

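White wheels sit at crop1 px (314,354), (521,345) and (698,333); the blue look-alikes (top view px (256,450), (559,455), (651,395)) stay put. The mallet is on its board and the wedge sticks out to the left. I can't read the keys from here, so I'll look from close by.

drive_tool:
  rows:
    - {"claw":0,"offset":[0.65,1,0.3],"turn":0}
    - {"claw":0,"offset":[0.65,1,0.3],"turn":0}
    - {"claw":0,"offset":[0.65,1,0.3],"turn":0}
    - {"claw":0,"offset":[0.65,1,0.3],"turn":0}
    - {"claw":0,"offset":[0.65,1,0.3],"turn":0}
    - {"claw":0,"offset":[0.65,1,0.3],"turn":0}
    - {"claw":0,"offset":[0.65,1,0.3],"turn":0}
    - {"claw":0,"offset":[0.65,1,0.3],"turn":0}
    - {"claw":0,"offset":[0.65,1,0.3],"turn":0}
    - {"claw":0,"offset":[0.65,1,0.3],"turn":0}
    - {"claw":0,"offset":[0.65,1,0.3],"turn":0}
    - {"claw":0,"offset":[0.65,1,0.3],"turn":0}

```text
clock: 1.6
eef_pos: [0.3411, -0.4074, 0.3042]
ee_rot: [[-0.962, -0.274, 0.001], [-0.274, 0.962, -0.001], [-0.001, -0.001, -1.0]]
wrist_force: [0.2, 0.5, -0.1]
opening: 0.0854
finger_force: 0.0
```

drive_tool:
  rows:
    - {"claw":0,"offset":[0.65,1,0],"turn":0}
    - {"claw":0,"offset":[0.65,1,0],"turn":0}
    - {"claw":0,"offset":[0.65,1,0],"turn":0}
    - {"claw":0,"offset":[0.65,1,0],"turn":0}
    - {"claw":0,"offset":[0.65,1,0],"turn":0}
    - {"claw":0,"offset":[0.65,1,0],"turn":0}
    - {"claw":0,"offset":[0.65,1,0],"turn":0}
    - {"claw":0,"offset":[0.65,1,0],"turn":0}
    - {"claw":0,"offset":[0.65,1,0],"turn":0}
    - {"claw":0,"offset":[0.65,1,0],"turn":0}
    - {"claw":0,"offset":[0.65,1,0],"turn":0}
    - {"claw":0,"offset":[0.65,1,0],"turn":0}

```text
clock: 3.1
eef_pos: [0.4964, -0.1675, 0.304]
ee_rot: [[-0.962, -0.274, 0.001], [-0.274, 0.962, 0.0], [-0.001, -0.0, -1.0]]
wrist_force: [-0.5, 0.0, 0.7]
opening: 0.0855
finger_force: 0.0
```

Run:
```python
from h import *
a=cap('wrist','w0');b=cap('top','top1')
o=env.observe();print(o['clock'],o['eef_pos'],o['ee_rot'],o['q'])
print(-np.array(a['R']).T@a['t'],np.array(a['R'])[2],a['fx'])
i1=cv2.resize(a['image'],(800,600),interpolation=cv2.INTER_CUBIC)
cv2.imwrite('pics/w0b.png',i1)
```

```text
3.2 [ 0.49698945 -0.16692731  0.30373883] [[-9.61214436e-01 -2.75800276e-01  1.00788305e-03]
 [-2.75800186e-01  9.61214963e-01  2.29639023e-04]
 [-1.03212677e-03 -5.72419884e-05 -9.99999466e-01]] [ 2.88539524e+00  3.84286354e+00 -1.14113893e+01 -1.06104309e-02
 -7.46874109e+01 -7.68728856e+01]
[ 0.41615536 -0.19051667  0.44614452] [ 0.31349025  0.08949737 -0.94536452] 297.6754828031985
```

View pics/w0b.png

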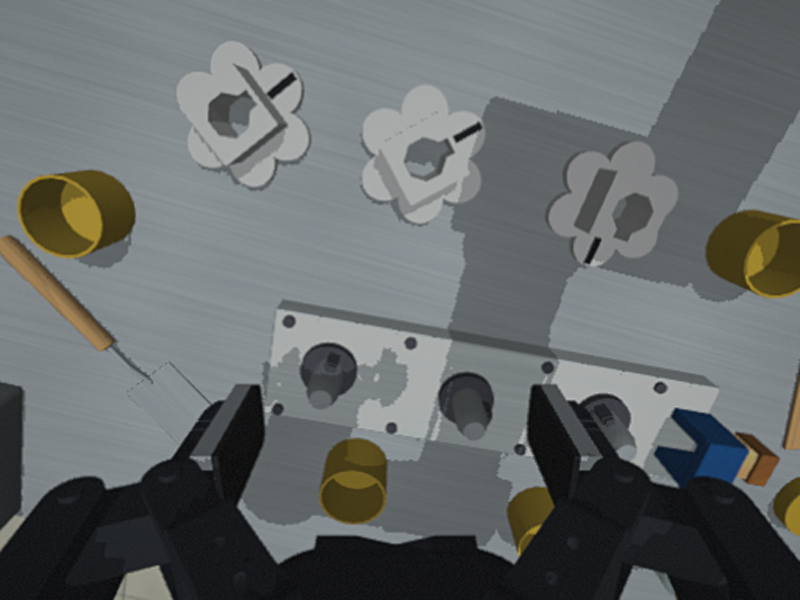

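The wrist view shows the three white wheels at (240,112), (425,155) and (615,205), and the shafts at (330,375), (467,400) and (605,415), with keys partly visible. I'll enlarge with brightening.

Run:
```python
from h import *
c=load('w0');im=c['image']
g=lambda x:np.clip(255*(x/255.)**0.5,0,255).astype(np.uint8)
rows=[]
tiles=[im[210:300,u:u+70] for u in (180,268,356)]
A=np.hstack([cv2.resize(g(t),None,fx=3.8,fy=3.8,interpolation=cv2.INTER_CUBIC) for t in tiles])
c2=load('top1');i2=c2['image']
s=1/1.5625
T=[i2[int(v*s)-16:int(v*s)+16,int(u*s)-22:int(u*s)+22] for u,v in ((500,215),(427,222),(350,228))]
B=np.hstack([cv2.resize(g(t),(266,194),interpolation=cv2.INTER_CUBIC) for t in T])
cv2.imwrite('pics/keys.png',np.vstack([A[:, :798],B])); print(A.shape,B.shape)
```

```text
(342, 798, 3) (194, 798, 3)
```

View pics/keys.png

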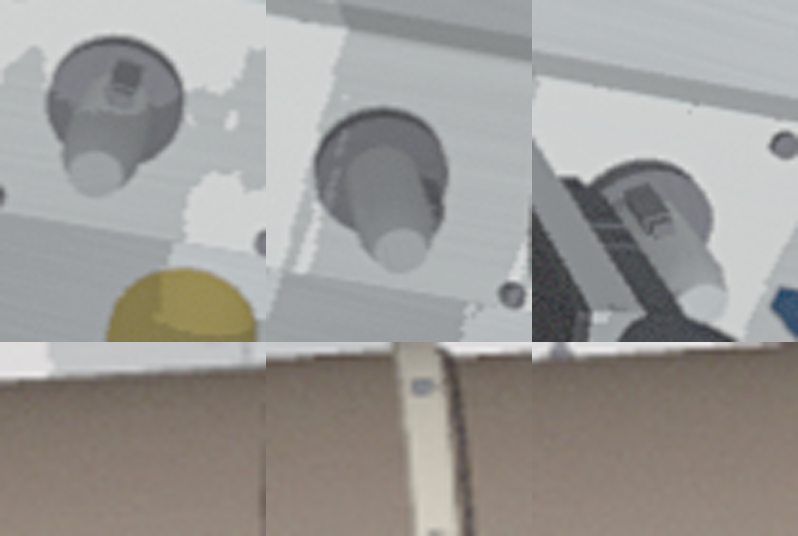

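Run:
```python
from h import *
c=load('w0'); 
def nat(u,v,k): return ( (180,268,356)[k]+(u-266*k)/3.8, 210+v/3.8)
tips=[(96,174),(401,250),(703,302)]
flc=[(115,103),(381,175),(653,222)]
keys=[(124,92),(437,220),(657,229)]
t0=load('top0');s=1/3.33
tt=[(155+566*s,110+80*s),(155+396*s,110+89*s),(155+229*s,110+109*s)] # tip bright discs
for k in range(3):
    T=ray(c,*nat(*tips[k],k),.09)[:2];K_=ray(c,*nat(*keys[k],k),.065)[:2]
    F=ray(c,*nat(*flc[k],k),.04)[:2]
    T2=ray(t0,*tt[k],.09)[:2]
    for n,P in (('tipW',T),('flW',F),('tipTop',T2)):
        d=K_-P; print(2-k,n,P.round(4),'r',np.hypot(*d).round(4),'ang',np.degrees(np.arctan2(d[1],d[0])).round(1))
# wheels: marks & hub centres, wrist native px = view/1.5625
q=1/1.5625
for n,bore,m0,m1 in (('w3',(232,116),(270,95),(295,77)),('w2',(430,157),(455,137),(481,125)),('w1',(632,217),(598,240),(588,264))):
    B=ray(c,bore[0]*q,bore[1]*q,.05)[:2];a=ray(c,m0[0]*q,m0[1]*q,.012)[:2];b=ray(c,m1[0]*q,m1[1]*q,.012)[:2]
    d=b-B;e=b-a;print(n,B.round(4),'endr',np.hypot(*d).round(4),np.degrees(np.arctan2(d[1],d[0])).round(1),np.degrees(np.arctan2(e[1],e[0])).round(1))
```

```text
2 tipW [ 0.6489 -0.1924] r 0.0214 ang 174.4
2 flW [ 0.6473 -0.1926] r 0.0198 ang 173.3
2 tipTop [ 0.651  -0.1981] r 0.0247 ang 161.5
1 tipW [ 0.6427 -0.0515] r 0.0189 ang 93.6
1 flW [ 0.6421 -0.052 ] r 0.0193 ang 91.7
1 tipTop [ 0.6448 -0.0527] r 0.0202 ang 99.4
0 tipW [0.6265 0.0918] r 0.0178 ang -133.3
0 flW [0.6246 0.0934] r 0.0178 ang -125.2
0 tipTop [0.6294 0.0894] r 0.0184 ang -145.1
w3 [ 0.4403 -0.3192] endr 0.0553 141.6 138.1
w2 [ 0.4273 -0.1576] endr 0.0534 134.2 130.0
w1 [0.4268 0.0234] endr 0.0547 -1.0 0.9
```

Run:
```python
from h import *
c=load('top0');s=1/3.33
pts=[(108,66),(115,200),(607,17),(621,152)]
P=np.array([ray(c,155+u*s,110+v*s,.03)[:2] for u,v in pts]); M=np.array([(.06,.255),(-.06,.255),(.06,-.205),(-.06,-.205)])
w=load('w0');q=1/1.5625
Pw=np.array([ray(w,u*q,v*q,.03)[:2] for u,v in [(717,388),(281,303)]]);print(Pw.round(4))
A=cv2.estimateAffinePartial2D(M,P)[0];print(P.round(4),A.round(4),np.hypot(A[0,0],A[1,0]),np.degrees(np.arctan2(A[1,0],A[0,0])))
d=(Pw[0]-Pw[1]);print(np.hypot(*d),np.degrees(np.arctan2(-d[0],d[1])))
for y in (-.14,0,.14): print((A@[0,y,1]).round(4))
```

```text
[[ 0.5641  0.195 ]
 [ 0.5949 -0.2529]]
[[ 0.6816  0.2015]
 [ 0.5609  0.1953]
 [ 0.721  -0.2467]
 [ 0.5979 -0.2553]] [[ 0.9794 -0.0817  0.6424]
 [ 0.0817  0.9794 -0.0508]] 0.9827982774312253 4.77118237115799
0.44896432738654546 3.9365417730779004
[ 0.6538 -0.1879]
[ 0.6424 -0.0508]
[0.6309 0.0863]
```

drive_tool:
  rows:
    - {"claw":0,"offset":[0.9,0.7,-0.7],"turn":0}
    - {"claw":0,"offset":[0.9,0.7,-0.7],"turn":0}
    - {"claw":0,"offset":[0.9,0.7,-0.7],"turn":0}
    - {"claw":0,"offset":[0.9,0.7,-0.7],"turn":0}
    - {"claw":0,"offset":[0.9,0.7,-0.7],"turn":0}
    - {"claw":0,"offset":[0.9,0.7,-0.7],"turn":0}
    - {"claw":0,"offset":[0,0,0],"turn":0}

```text
clock: 4.08
eef_pos: [0.6051, -0.0841, 0.217]
ee_rot: [[-0.962, -0.274, -0.003], [-0.274, 0.962, -0.0], [0.003, 0.001, -1.0]]
wrist_force: [0.5, -0.6, 0.5]
opening: 0.0853
finger_force: 0.0
```

```bash
cat >> h.py <<'E'
def shaftpts(x,y,yaw):
    th=np.radians(yaw);R=np.array([[np.cos(th),-np.sin(th)],[np.sin(th),np.cos(th)]])
    def f(l): 
        l=np.array(l,float);return np.c_[l[:,:2]@R.T+[x,y],l[:,2]+.03]
    a=np.linspace(0,2*np.pi,41);ci=lambda r,z:f(np.c_[r*np.cos(a),r*np.sin(a),0*a+z])
    return [ci(.028,.010),ci(.010,.06),f([(.015,.0055,.01),(.022,.0055,.01),(.022,-.0055,.01),(.015,-.0055,.01)]),f([(.015,.0055,.031),(.022,.0055,.031),(.022,-.0055,.031),(.015,-.0055,.031)]),f([(.015,.004,.035),(.022,.004,.035),(.022,-.004,.035),(.015,-.004,.035)])]
def overlay(c,img,shafts,u0,v0,k):
    for s in shafts:
        for l in shaftpts(*s):
            p=(proj(c,l)-[u0,v0])*k
            cv2.polylines(img,[np.round(p).astype(int).reshape(-1,1,2)],False,(0,255,0),1,cv2.LINE_AA)
E
python3 - <<'E'
from h import *
c=cap('wrist','w1');im=c['image'];print(env.observe()['eef_pos'])
S=[(.650,-.1915,174),(.6425,-.0515,94),(.629,.090,-132)]
g=np.clip(255*(im/255.)**0.5,0,255).astype(np.uint8)
out=[];o2=[]
for s in S:
    u,v=proj(c,[s[0],s[1],.06])[0]; u0,v0=int(u-38),int(v-38); print(u0,v0)
    t=cv2.resize(cv2.copyMakeBorder(g,60,60,60,60,0)[v0+60:v0+136,u0+60:u0+136],None,fx=3.5,fy=3.5,interpolation=cv2.INTER_CUBIC)
    out.append(t.copy());overlay(c,t,[s],u0-.5+.143,v0-.5+.143,3.5);o2.append(t)
cv2.imwrite('pics/keys1.png',np.vstack([np.hstack(out),np.hstack(o2)]))
E
```

```text
[ 0.60480066 -0.08468439  0.21802392]
105 144
234 171
358 192
```

View pics/keys1.png

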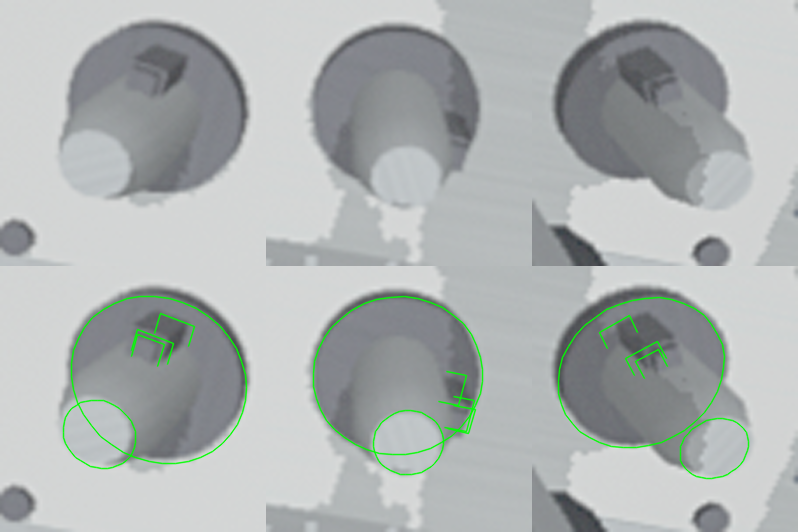

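Run:
```python
from h import *
from scipy.optimize import minimize
from scipy.ndimage import map_coordinates
c=load('w1');im=c['image'];g=np.clip(255*(im/255.)**0.5,0,255).astype(np.uint8)
gray=cv2.GaussianBlur(cv2.cvtColor(g,cv2.COLOR_BGR2GRAY),(0,0),.8).astype(float)
G=np.hypot(cv2.Sobel(gray,6,1,0),cv2.Sobel(gray,6,0,1));G=np.minimum(G,90)
def seg(L,n=24):
    L=np.array(L);return np.vstack([np.linspace(a,b,n) for a,b in zip(L[:-1],L[1:])])
def val(P): p=proj(c,P);return map_coordinates(G,[p[:,1],p[:,0]],order=1).mean()
S=[(.650,-.1915,174),(.6425,-.0515,94),(.629,.090,-132)]
F=[];tiles=[];t2=[]
for i,s in enumerate(S):
    def c1(v):
        L=shaftpts(v[0]/1e3,v[1]/1e3,0);return -(val(L[0])+val(L[1]))
    best=min((minimize(c1,[s[0]*1e3+dx,s[1]*1e3+dy],method='Nelder-Mead',options=dict(initial_simplex=None)) for dx in(-3,0,3) for dy in (-3,0,3)),key=lambda r:r.fun)
    x,y=best.x/1e3
    def c2(a):
        L=shaftpts(x,y,a); m=L[3]; b=L[2]; t=L[4]
        if i==1: E=[seg(t[:3]),seg(m[:3])]
        else: E=[seg(b[1:3]),seg(m[1:3]),seg([b[1],m[1]]),seg([b[2],m[2]]),seg(t[1:3])]
        return val(np.vstack(E))
    A=np.arange(s[2]-25,s[2]+25,.5);V=np.array([c2(a) for a in A]);o=np.argsort(-V)[:6]
    print(round(x,4),round(y,4),A[o],V[o].round(0)); a=A[o[0]];F.append((x,y,a))
    u,v=proj(c,[x,y,.06])[0];u0,v0=int(u-24),int(v-34)
    t=cv2.resize(g[v0:v0+56,u0:u0+48],None,fx=5.5,fy=5.5,interpolation=cv2.INTER_CUBIC);tiles.append(t.copy())
    overlay(c,t,[F[-1]],u0-.41,v0-.41,5.5);t2.append(t)
cv2.imwrite('pics/keys2.png',np.vstack([np.hstack(tiles)[:296],np.hstack(t2)[:296]]))
```

```text
0.6491 -0.1934 [173.  172.5 173.5 172.  174.  171.5] [57. 57. 57. 57. 57. 56.]
0.6427 -0.0522 [88.5 89.  88.  89.5 90.  87.5] [80. 80. 80. 80. 80. 80.]
0.6281 0.0914 [-143.  -143.5 -142.5 -144.  -142.  -144.5] [59. 59. 59. 59. 59. 58.]
```

View pics/keys2.png

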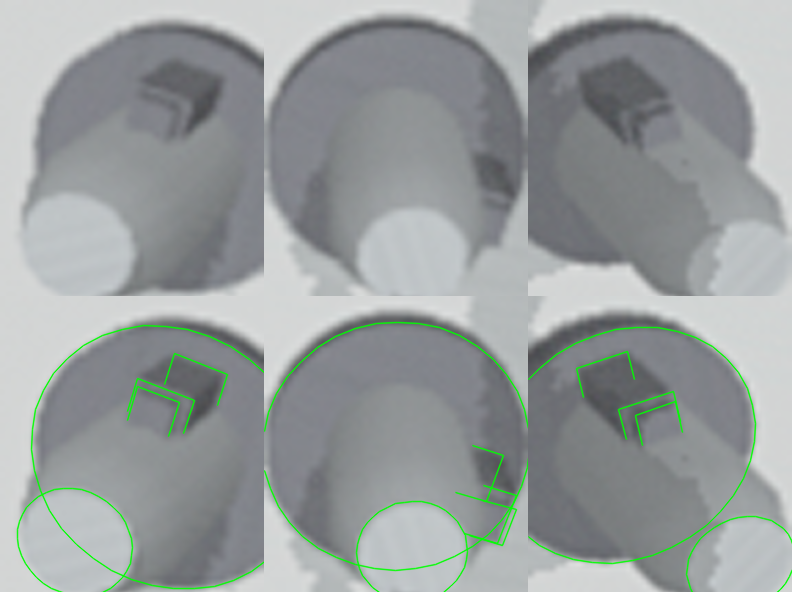

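Keys read well: s2 at 173°, s1 at about 89°, s0 at −143°, and the fits agree with the picture. Next is wheel w3 (the rightmost).

drive_tool:
  rows:
    - {"claw":0,"offset":[-0.69,-0.98,0],"turn":0.46}
    - {"claw":0,"offset":[-0.69,-0.98,0],"turn":0.46}
    - {"claw":0,"offset":[-0.69,-0.98,0],"turn":0.46}
    - {"claw":0,"offset":[-0.69,-0.98,0],"turn":0.46}
    - {"claw":0,"offset":[-0.69,-0.98,0],"turn":0.46}
    - {"claw":0,"offset":[-0.69,-0.98,-0.5],"turn":0.46}
    - {"claw":0,"offset":[-0.69,-0.98,-0.5],"turn":0.46}
    - {"claw":0,"offset":[-0.69,-0.98,-0.5],"turn":0.46}
    - {"claw":0,"offset":[-0.69,-0.98,-0.5],"turn":0.46}
    - {"claw":0,"offset":[-0.69,-0.98,-0.5],"turn":0.46}
    - {"claw":0,"offset":[-0.69,-0.98,-0.5],"turn":0.46}
    - {"claw":0,"offset":[-0.69,-0.98,-0.5],"turn":0.46}
    - {"claw":0,"offset":[0,0,0],"turn":0}

```text
invalid input at $.rows: expected 1 to 12 rows
```

drive_tool:
  rows:
    - {"claw":0,"offset":[-0.69,-0.98,0],"turn":0.46}
    - {"claw":0,"offset":[-0.69,-0.98,0],"turn":0.46}
    - {"claw":0,"offset":[-0.69,-0.98,0],"turn":0.46}
    - {"claw":0,"offset":[-0.69,-0.98,0],"turn":0.46}
    - {"claw":0,"offset":[-0.69,-0.98,0],"turn":0.46}
    - {"claw":0,"offset":[-0.69,-0.98,-0.5],"turn":0.46}
    - {"claw":0,"offset":[-0.69,-0.98,-0.5],"turn":0.46}
    - {"claw":0,"offset":[-0.69,-0.98,-0.5],"turn":0.46}
    - {"claw":0,"offset":[-0.69,-0.98,-0.5],"turn":0.46}
    - {"claw":0,"offset":[-0.69,-0.98,-0.5],"turn":0.46}
    - {"claw":0,"offset":[-0.69,-0.98,-0.5],"turn":0.46}
    - {"claw":0,"offset":[0,0,0],"turn":0}

```text
clock: 5.62
eef_pos: [0.4513, -0.3019, 0.1593]
ee_rot: [[-0.693, -0.721, -0.0], [-0.721, 0.693, 0.0], [0.0, 0.0, -1.0]]
wrist_force: [0.2, -0.8, 0.7]
opening: 0.0853
finger_force: 0.0
```

```bash
cat >> h.py <<'E'
def st():
    o=env.observe();R=o['ee_rot'];print(round(o['clock'],2),o['eef_pos'].round(4),'phi',np.degrees(np.arctan2(R[1,1],R[0,1])).round(1),'q6',o['q'][5].round(0),'F',o['wrist_force'].round(1),'op',round(o['opening'],4))
    return o
def whl(x,y,yaw,z=0):
    th=np.radians(yaw);R=np.array([[np.cos(th),-np.sin(th)],[np.sin(th),np.cos(th)]])
    f=lambda l:np.c_[np.array(l,float)[:,:2]@R.T+[x,y],np.array(l,float)[:,2]+z]
    h=.028;k=.0165*np.tan(np.pi/8);a=np.radians(np.arange(22.5,400,45));r=.0165/np.cos(np.pi/8)
    return [f([(h,h,.05),(-h,h,.05),(-h,-h,.05),(h,-h,.05),(h,h,.05)]),f([(.035,0,.012),(.058,0,.012)]),f(np.c_[r*np.cos(a),r*np.sin(a),0*a+.05])]
def fitw(c,x,y,yaw,z=0):
    from scipy.optimize import minimize
    from scipy.ndimage import map_coordinates
    g=np.clip(255*(c['image']/255.)**0.5,0,255).astype(np.uint8)
    gr=cv2.GaussianBlur(cv2.cvtColor(g,6),(0,0),1).astype(float);G=np.minimum(np.hypot(cv2.Sobel(gr,6,1,0),cv2.Sobel(gr,6,0,1)),80)
    def cost(v):
        L=whl(v[0]/1e3,v[1]/1e3,v[2],z);P=np.vstack([np.linspace(a,b,20) for l in (L[0],L[2]) for a,b in zip(l[:-1],l[1:])])
        p=proj(c,P);return -map_coordinates(G,[p[:,1],p[:,0]],order=1).mean()
    return min((minimize(cost,[x*1e3+i,y*1e3+j,yaw+k],method='Nelder-Mead') for i in(-4,0,4) for j in(-4,0,4) for k in (-4,2)),key=lambda r:r.fun)
def drawl(c,img,Ls,k):
    for l in Ls: cv2.polylines(img,[np.round((proj(c,l)+.5)*k-.5).astype(int).reshape(-1,1,2)],False,(0,255,0),1,cv2.LINE_AA)
E
python3 - <<'E'
from h import *
st();c=load('w0')
for w in ((.4403,-.3192,139),(.428,-.158,132),(.426,.022,0)):
    r=fitw(c,*w);print('w0fit',r.x.round(1),r.fun)
c=cap('wrist','w2');r=fitw(c,.4403,-.3192,139);print('fit',r.x.round(1),r.fun)
im=cv2.resize(c['image'],(800,600));drawl(c,im,whl(r.x[0]/1e3,r.x[1]/1e3,r.x[2]),1.5625);cv2.imwrite('pics/w2b.png',im)
E
```

```text
5.62 [ 0.4513 -0.3019  0.1593] phi 136.1 q6 -31.0 F [ 0.2 -0.8  0.7] op 0.0853
w0fit [ 439.9 -322.3  141.6] -64.80421381736028
w0fit [ 430.  -161.6  133.6] -59.956910818734215
w0fit [423.6  22.2  -0.8] -60.518401320366365
fit [ 440.7 -322.5  142.5] -61.12386341345123
```

View pics/w2b.png

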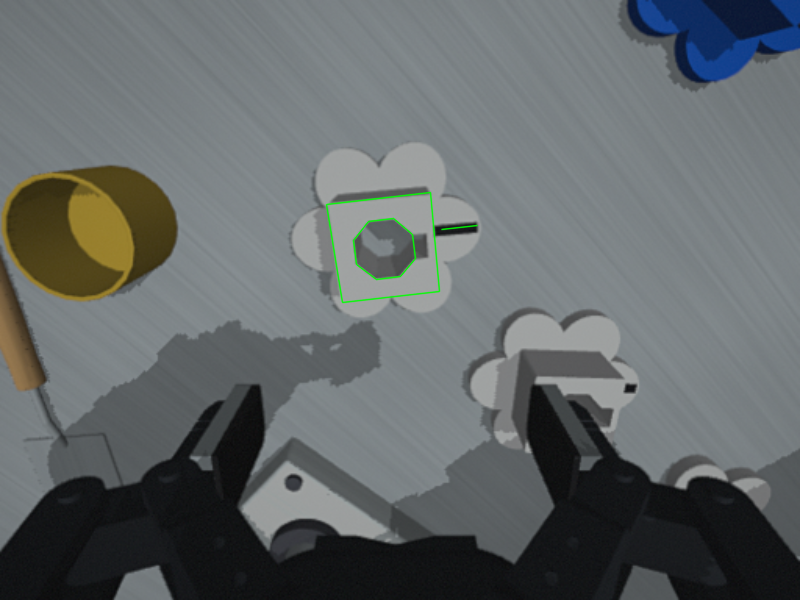

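drive_tool:
  rows:
    - {"claw":0,"offset":[-0.26,-0.5,-0.5],"turn":0.55}
    - {"claw":0,"offset":[-0.27,-0.53,-0.5],"turn":0.52}
    - {"claw":0,"offset":[0,0,-1],"turn":0}
    - {"claw":0,"offset":[0,0,-1],"turn":0}
    - {"claw":0,"offset":[0,0,-1],"turn":0}
    - {"claw":0,"offset":[0,0,-1],"turn":0}
    - {"claw":0,"offset":[0,0,-1],"turn":0}
    - {"claw":0,"offset":[0,0,-0.95],"turn":0}
    - {"claw":255,"offset":[0,0,0],"turn":0}
    - {"claw":255,"offset":[0,0,0],"turn":0}
    - {"claw":255,"offset":[0,0,0],"turn":0}
    - {"claw":255,"offset":[0,0,0],"turn":0}

```text
clock: 7.18
eef_pos: [0.443, -0.3216, 0.0215]
ee_rot: [[-0.607, -0.795, 0.002], [-0.795, 0.607, -0.001], [-0.001, -0.002, -1.0]]
wrist_force: [0.4, 3.4, 6.5]
opening: 0.0551
finger_force: 64.9
```

drive_tool:
  rows:
    - {"claw":255,"offset":[0,0,0],"turn":0}
    - {"claw":255,"offset":[0,0,0],"turn":0}
    - {"claw":255,"offset":[0,0,0],"turn":0}
    - {"claw":255,"offset":[0,0,1],"turn":0}
    - {"claw":255,"offset":[0,0,1],"turn":0}
    - {"claw":255,"offset":[0,0,1],"turn":0}
    - {"claw":255,"offset":[0,0,1],"turn":0}
    - {"claw":255,"offset":[0,0,1],"turn":0}
    - {"claw":255,"offset":[0,0,1],"turn":0}
    - {"claw":255,"offset":[0,0,1],"turn":0}

```text
clock: 8.43
eef_pos: [0.4415, -0.3212, 0.1607]
ee_rot: [[-0.607, -0.795, -0.0], [-0.795, 0.607, 0.001], [-0.0, 0.001, -1.0]]
wrist_force: [0.4, -0.3, -3.4]
opening: 0.0547
finger_force: 64.9
```

Run:
```python
from h import *
o=st();c=cap('wrist','w3');p=o['eef_pos'];r=fitw(c,p[0],p[1],142,p[2]-.019);print(r.x.round(1),r.fun)
im=cv2.resize(c['image'],(800,600));drawl(c,im,whl(r.x[0]/1e3,r.x[1]/1e3,r.x[2],p[2]-.019),1.5625);cv2.imwrite('pics/w3b.png',im)
```

```text
8.43 [ 0.4415 -0.3212  0.1607] phi 142.6 q6 -22.0 F [ 0.4 -0.3 -3.4] op 0.0547
[ 439.3 -324.6  141.2] -59.442806391218454
```

View pics/w3b.png

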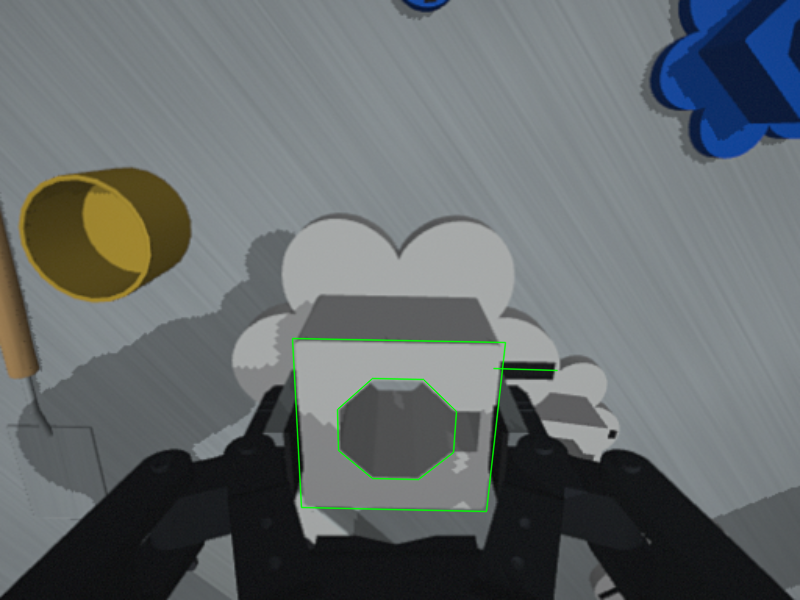

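drive_tool:
  rows:
    - {"claw":255,"offset":[0.945,0.594,0],"turn":0.46}
    - {"claw":255,"offset":[0.945,0.594,0],"turn":0.46}
    - {"claw":255,"offset":[0.945,0.594,0],"turn":0.46}
    - {"claw":255,"offset":[0.945,0.594,0],"turn":0.46}
    - {"claw":255,"offset":[0.945,0.594,0],"turn":0.46}
    - {"claw":255,"offset":[0.945,0.594,0],"turn":0.46}
    - {"claw":255,"offset":[0.945,0.594,0],"turn":0.46}
    - {"claw":255,"offset":[0.945,0.594,0],"turn":0.46}
    - {"claw":255,"offset":[0.945,0.594,0],"turn":0.46}
    - {"claw":255,"offset":[0.945,0.594,0],"turn":0.46}
    - {"claw":255,"offset":[0.945,0.594,0],"turn":0.46}
    - {"claw":255,"offset":[0,0,0],"turn":0}

```text
clock: 9.98
eef_pos: [0.6516, -0.1896, 0.1599]
ee_rot: [[-0.119, -0.993, 0.0], [-0.993, 0.119, -0.0], [0.0, -0.0, -1.0]]
wrist_force: [-0.4, -0.9, -3.9]
opening: 0.0549
finger_force: 65.0
```

drive_tool:
  rows:
    - {"claw":255,"offset":[0,0,-1],"turn":0}
    - {"claw":255,"offset":[0,0,-1],"turn":0}
    - {"claw":255,"offset":[0,0,-0.3],"turn":0}
    - {"claw":255,"offset":[0,0,0],"turn":0}

```text
clock: 10.48
eef_pos: [0.6499, -0.191, 0.1143]
ee_rot: [[-0.122, -0.993, -0.001], [-0.993, 0.122, -0.0], [0.0, 0.001, -1.0]]
wrist_force: [0.2, -0.6, -3.5]
opening: 0.0553
finger_force: 64.9
```

Run:
```python
from h import *
o=st()
c=cap('wrist','w4');im=cv2.resize(c['image'],(800,600));cv2.imwrite('pics/w4b.png',im)
```

```text
10.47 [ 0.6499 -0.191   0.1143] phi 173.0 q6 -7.0 F [ 0.2 -0.6 -3.5] op 0.0553
```

drive_tool:
  rows:
    - {"claw":255,"offset":[0,0,-0.3],"turn":0}
    - {"claw":255,"offset":[0,0,-0.3],"turn":0}
    - {"claw":255,"offset":[0,0,-0.3],"turn":0}
    - {"claw":255,"offset":[0,0,-0.2],"turn":0}
    - {"claw":255,"offset":[0,0,0],"turn":0}

```text
clock: 11.15
eef_pos: [0.6497, -0.1908, 0.0918]
ee_rot: [[-0.122, -0.993, -0.001], [-0.993, 0.122, 0.0], [0.0, 0.001, -1.0]]
wrist_force: [-0.6, 0.2, -4.2]
opening: 0.055
finger_force: 64.9
```

drive_tool:
  rows:
    - {"claw":255,"offset":[0,0,-0.25],"turn":0}
    - {"claw":255,"offset":[0,0,-0.25],"turn":0}
    - {"claw":255,"offset":[0,0,0],"turn":0}

```text
clock: 11.52
eef_pos: [0.6495, -0.1908, 0.0816]
ee_rot: [[-0.122, -0.993, -0.001], [-0.993, 0.122, 0.0], [0.0, 0.001, -1.0]]
wrist_force: [-0.3, 0.2, -3.5]
opening: 0.0553
finger_force: 64.9
```

drive_tool:
  rows:
    - {"claw":255,"offset":[0,0,-0.2],"turn":0}
    - {"claw":255,"offset":[0,0,0],"turn":0}

```text
clock: 11.78
eef_pos: [0.6497, -0.1908, 0.0779]
ee_rot: [[-0.122, -0.993, -0.001], [-0.993, 0.122, 0.0], [-0.0, 0.001, -1.0]]
wrist_force: [-0.4, 0.2, -3.5]
opening: 0.0548
finger_force: 64.9
```

drive_tool:
  rows:
    - {"claw":255,"offset":[0,0,-0.3],"turn":0}
    - {"claw":255,"offset":[0,0,-0.3],"turn":0}
    - {"claw":255,"offset":[0,0,-0.18],"turn":0}
    - {"claw":255,"offset":[0,0,0],"turn":0}
    - {"claw":0,"offset":[0,0,0],"turn":0}
    - {"claw":0,"offset":[0,0,0],"turn":0}
    - {"claw":0,"offset":[0,0,0],"turn":0}
    - {"claw":0,"offset":[0,0,0],"turn":0}

```text
clock: 12.78
eef_pos: [0.6501, -0.1908, 0.063]
ee_rot: [[-0.122, -0.993, 0.0], [-0.993, 0.122, -0.0], [-0.0, -0.0, -1.0]]
wrist_force: [-0.1, -0.1, 0.4]
opening: 0.0854
finger_force: 0.0
```

drive_tool:
  rows:
    - {"claw":0,"offset":[0,0,1],"turn":0}
    - {"claw":0,"offset":[0,0,1],"turn":0}
    - {"claw":0,"offset":[0,0,1],"turn":0}
    - {"claw":0,"offset":[0,0,1],"turn":0}
    - {"claw":0,"offset":[0,0,1],"turn":0}
    - {"claw":0,"offset":[-1,0.15,0],"turn":-0.93}
    - {"claw":0,"offset":[-1,0.15,0],"turn":-0.94}
    - {"claw":0,"offset":[-1,0.15,0],"turn":-0.94}
    - {"claw":0,"offset":[-1,0.15,0],"turn":-0.94}
    - {"claw":0,"offset":[-1,0.15,0],"turn":-0.94}
    - {"claw":0,"offset":[-1,0.15,0],"turn":-0.94}
    - {"claw":0,"offset":[-1,0.15,0],"turn":-0.94}

```text
clock: 14.28
eef_pos: [0.5093, -0.1697, 0.1629]
ee_rot: [[-0.727, -0.687, 0.0], [-0.687, 0.727, -0.0], [-0.0, -0.0, -1.0]]
wrist_force: [0.2, 0.1, 0.8]
opening: 0.0855
finger_force: 0.0
```

drive_tool:
  rows:
    - {"claw":0,"offset":[-1,0.2,0],"turn":0}
    - {"claw":0,"offset":[-1,0.2,0],"turn":0}
    - {"claw":0,"offset":[-1,0,0],"turn":0}
    - {"claw":0,"offset":[0,0,0],"turn":0}

```text
clock: 14.78
eef_pos: [0.4488, -0.1619, 0.1631]
ee_rot: [[-0.724, -0.689, 0.001], [-0.689, 0.724, 0.0], [-0.001, -0.0, -1.0]]
wrist_force: [-1.2, -0.8, -0.1]
opening: 0.0853
finger_force: 0.0
```

Run:
```python
from h import *
o=st();c=cap('wrist','w5');r=fitw(c,.430,-.1616,133.6);print(r.x.round(1),r.fun)
t=cap('top','top2')
for w in ((.430,-.1616,133.6),(.4236,.0222,-.8)):
    r=fitw(t,*w);print(r.x.round(1),r.fun)
r=fitw(t,.649,-.193,173,.04);print(r.x.round(1),r.fun)
```

```text
14.78 [ 0.4488 -0.1619  0.1631] phi 133.6 q6 -50.0 F [-1.2 -0.8 -0.1] op 0.0853
[ 429.9 -161.6  133.7] -63.142489945970155
[ 389.8 -166.9  152.5] -46.544898680199275
[446.3 -50.1 -37.2] -58.80392648172959
[ 647.8 -194.   170. ] -65.45518479615222
```

drive_tool:
  rows:
    - {"claw":0,"offset":[-0.94,0.01,-0.5],"turn":0}
    - {"claw":0,"offset":[0,0,-1],"turn":0}
    - {"claw":0,"offset":[0,0,-1],"turn":0}
    - {"claw":0,"offset":[0,0,-1],"turn":0}
    - {"claw":0,"offset":[0,0,-1],"turn":0}
    - {"claw":0,"offset":[0,0,-1],"turn":0}
    - {"claw":0,"offset":[0,0,-1],"turn":0}
    - {"claw":0,"offset":[0,0,-0.6],"turn":0}
    - {"claw":255,"offset":[0,0,0],"turn":0}
    - {"claw":255,"offset":[0,0,0],"turn":0}
    - {"claw":255,"offset":[0,0,0],"turn":0}
    - {"claw":255,"offset":[0,0,0],"turn":0}

```text
clock: 16.38
eef_pos: [0.4316, -0.1616, 0.0213]
ee_rot: [[-0.724, -0.689, 0.001], [-0.689, 0.724, 0.0], [-0.001, -0.001, -1.0]]
wrist_force: [-0.5, 1.1, 1.6]
opening: 0.0551
finger_force: 64.3
```

drive_tool:
  rows:
    - {"claw":255,"offset":[0,0,0],"turn":0}
    - {"claw":255,"offset":[0,0,0],"turn":0}
    - {"claw":255,"offset":[0,0,1],"turn":0}
    - {"claw":255,"offset":[0,0,1],"turn":0}
    - {"claw":255,"offset":[0,0,1],"turn":0}
    - {"claw":255,"offset":[0,0,1],"turn":0}
    - {"claw":255,"offset":[0,0,1],"turn":0}
    - {"claw":255,"offset":[0,0,1],"turn":0}
    - {"claw":255,"offset":[0,0,1],"turn":0}
    - {"claw":255,"offset":[0,0,0],"turn":0}

```text
clock: 17.62
eef_pos: [0.4318, -0.1616, 0.1616]
ee_rot: [[-0.724, -0.689, 0.003], [-0.689, 0.724, 0.0], [-0.002, -0.002, -1.0]]
wrist_force: [-0.1, -0.8, -3.3]
opening: 0.0549
finger_force: 64.9
```

Run:
```python
from h import *
o=st();c=cap('wrist','w6');p=o['eef_pos'];r=fitw(c,p[0],p[1],133.6,p[2]-.0205);print(r.x.round(1),r.fun)
```

```text
17.62 [ 0.4318 -0.1616  0.1616] phi 133.6 q6 -50.0 F [-0.1 -0.8 -3.3] op 0.0549
[ 430.6 -163.1  133.6] -66.728980265745
```

drive_tool:
  rows:
    - {"claw":255,"offset":[0.965,0.498,0],"turn":-0.676}
    - {"claw":255,"offset":[0.965,0.498,0],"turn":-0.676}
    - {"claw":255,"offset":[0.965,0.498,0],"turn":-0.676}
    - {"claw":255,"offset":[0.965,0.498,0],"turn":-0.676}
    - {"claw":255,"offset":[0.965,0.498,0],"turn":-0.676}
    - {"claw":255,"offset":[0.965,0.498,0],"turn":-0.676}
    - {"claw":255,"offset":[0.965,0.498,0],"turn":-0.676}
    - {"claw":255,"offset":[0.965,0.498,0],"turn":-0.676}
    - {"claw":255,"offset":[0.965,0.498,0],"turn":-0.676}
    - {"claw":255,"offset":[0.965,0.498,0],"turn":-0.676}
    - {"claw":255,"offset":[0.965,0.498,0],"turn":-0.676}
    - {"claw":255,"offset":[0,0,0],"turn":0}

```text
clock: 19.18
eef_pos: [0.6436, -0.0514, 0.1581]
ee_rot: [[-1.0, 0.018, -0.003], [0.018, 1.0, -0.0], [0.003, -0.0, -1.0]]
wrist_force: [-0.4, -0.3, -3.1]
opening: 0.0554
finger_force: 64.8
```

drive_tool:
  rows:
    - {"claw":255,"offset":[0,0,-1],"turn":0}
    - {"claw":255,"offset":[0,0,-1],"turn":0}
    - {"claw":255,"offset":[0,0,-0.5],"turn":0}
    - {"claw":255,"offset":[0,0,-0.3],"turn":0}
    - {"claw":255,"offset":[0,0,-0.3],"turn":0}
    - {"claw":255,"offset":[0,0,-0.3],"turn":0}
    - {"claw":255,"offset":[0,0,0],"turn":0}

```text
clock: 20.05
eef_pos: [0.6432, -0.0521, 0.0924]
ee_rot: [[-1.0, 0.018, -0.001], [0.018, 1.0, -0.0], [0.001, -0.0, -1.0]]
wrist_force: [0.3, 0.1, -2.8]
opening: 0.0551
finger_force: 64.8
```

drive_tool:
  rows:
    - {"claw":255,"offset":[0.03,0,-0.25],"turn":0}
    - {"claw":255,"offset":[0,0,-0.25],"turn":0}
    - {"claw":255,"offset":[0,0,-0.2],"turn":0}
    - {"claw":255,"offset":[0,0,0],"turn":0}

```text
clock: 20.55
eef_pos: [0.6437, -0.0521, 0.0782]
ee_rot: [[-1.0, 0.018, -0.001], [0.018, 1.0, -0.0], [0.001, -0.0, -1.0]]
wrist_force: [0.8, 0.8, -2.6]
opening: 0.0547
finger_force: 64.8
```

Past the key top with no contact force, so I'll seat it.

drive_tool:
  rows:
    - {"claw":255,"offset":[0,0,-0.3],"turn":0}
    - {"claw":255,"offset":[0,0,-0.3],"turn":0}
    - {"claw":255,"offset":[0,0,-0.2],"turn":0}
    - {"claw":255,"offset":[0,0,0],"turn":0}
    - {"claw":0,"offset":[0,0,0],"turn":0}
    - {"claw":0,"offset":[0,0,0],"turn":0}
    - {"claw":0,"offset":[0,0,0],"turn":0}
    - {"claw":0,"offset":[0,0,0],"turn":0}
    - {"claw":0,"offset":[0,0,1],"turn":0}
    - {"claw":0,"offset":[0,0,1],"turn":0}
    - {"claw":0,"offset":[0,0,1],"turn":0}
    - {"claw":0,"offset":[0,0,1],"turn":0}

```text
clock: 22.05
eef_pos: [0.644, -0.0521, 0.1434]
ee_rot: [[-1.0, 0.018, 0.0], [0.018, 1.0, 0.0], [-0.0, 0.0, -1.0]]
wrist_force: [0.1, -0.2, -0.1]
opening: 0.0854
finger_force: 0.0
```

drive_tool:
  rows:
    - {"claw":0,"offset":[-1,0.37,0.2],"turn":0}
    - {"claw":0,"offset":[-1,0.37,0.2],"turn":0}
    - {"claw":0,"offset":[-1,0.37,0.2],"turn":0}
    - {"claw":0,"offset":[-1,0.37,0.2],"turn":0}
    - {"claw":0,"offset":[-1,0.37,0],"turn":0}
    - {"claw":0,"offset":[-1,0.37,0],"turn":0}
    - {"claw":0,"offset":[-1,0.37,0],"turn":0}
    - {"claw":0,"offset":[-1,0.37,0],"turn":0}
    - {"claw":0,"offset":[-1,0.37,0],"turn":0}
    - {"claw":0,"offset":[-1,0.37,0],"turn":0}
    - {"claw":0,"offset":[0,0,0],"turn":0}
    - {"claw":0,"offset":[0,0,0],"turn":0}

```text
clock: 23.55
eef_pos: [0.4447, 0.0221, 0.1591]
ee_rot: [[-1.0, 0.018, 0.001], [0.018, 1.0, 0.0], [-0.001, 0.0, -1.0]]
wrist_force: [0.2, -0.8, 0.4]
opening: 0.0858
finger_force: 0.0
```

Run:
```python
from h import *
o=st();c=cap('wrist','w7');r=fitw(c,.4236,.0222,-.8);print(r.x.round(1),r.fun)
```

```text
23.55 [0.4447 0.0221 0.1591] phi 89.0 q6 -119.0 F [ 0.2 -0.8  0.4] op 0.0858
[423.5  22.1  -2.3] -56.050161971619886
```

drive_tool:
  rows:
    - {"claw":0,"offset":[-0.5,0,-0.4],"turn":-0.1}
    - {"claw":0,"offset":[-0.57,0,-0.6],"turn":-0.1}
    - {"claw":0,"offset":[0,0,-1],"turn":0}
    - {"claw":0,"offset":[0,0,-1],"turn":0}
    - {"claw":0,"offset":[0,0,-1],"turn":0}
    - {"claw":0,"offset":[0,0,-1],"turn":0}
    - {"claw":0,"offset":[0,0,-1],"turn":0}
    - {"claw":0,"offset":[0,0,-0.9],"turn":0}
    - {"claw":255,"offset":[0,0,0],"turn":0}
    - {"claw":255,"offset":[0,0,0],"turn":0}
    - {"claw":255,"offset":[0,0,0],"turn":0}
    - {"claw":255,"offset":[0,0,0],"turn":0}

```text
clock: 25.1
eef_pos: [0.4227, 0.022, 0.0211]
ee_rot: [[-0.999, 0.039, 0.001], [0.039, 0.999, 0.0], [-0.001, 0.0, -1.0]]
wrist_force: [-0.3, 0.0, -1.1]
opening: 0.0551
finger_force: 64.0
```

drive_tool:
  rows:
    - {"claw":255,"offset":[0,0,0],"turn":0}
    - {"claw":255,"offset":[0,0,0],"turn":0}
    - {"claw":255,"offset":[0,0,1],"turn":0}
    - {"claw":255,"offset":[0,0,1],"turn":0}
    - {"claw":255,"offset":[0,0,1],"turn":0}
    - {"claw":255,"offset":[0,0,1],"turn":0}
    - {"claw":255,"offset":[0,0,1],"turn":0}
    - {"claw":255,"offset":[0,0,1],"turn":0}
    - {"claw":255,"offset":[0,0,1],"turn":0}
    - {"claw":255,"offset":[0,0,0],"turn":0}

```text
clock: 26.35
eef_pos: [0.4233, 0.0223, 0.1615]
ee_rot: [[-0.999, 0.039, 0.002], [0.039, 0.999, 0.001], [-0.002, 0.002, -1.0]]
wrist_force: [0.5, -0.4, -3.9]
opening: 0.0551
finger_force: 65.4
```

Run:
```python
from h import *
o=st();c=cap('wrist','w8');p=o['eef_pos'];r=fitw(c,p[0],p[1],-1.5,p[2]-.0205);print(r.x.round(1),r.fun)
```

```text
26.35 [0.4233 0.0223 0.1615] phi 87.8 q6 -122.0 F [ 0.5 -0.4 -3.9] op 0.0551
[423.9  22.3  -1.3] -67.0211900660269
```

drive_tool:
  rows:
    - {"claw":255,"offset":[0.855,0.287,0],"turn":0.988}
    - {"claw":255,"offset":[0.855,0.287,0],"turn":0.988}
    - {"claw":255,"offset":[0.855,0.287,0],"turn":0.988}
    - {"claw":255,"offset":[0.855,0.287,0],"turn":0.988}
    - {"claw":255,"offset":[0.855,0.287,0],"turn":0.988}
    - {"claw":255,"offset":[0.855,0.287,0],"turn":0.988}
    - {"claw":255,"offset":[0.855,0.287,0],"turn":0.988}
    - {"claw":255,"offset":[0.855,0.287,0],"turn":0.988}
    - {"claw":255,"offset":[0.855,0.287,0],"turn":0.988}
    - {"claw":255,"offset":[0.855,0.287,0],"turn":0.988}
    - {"claw":255,"offset":[0.855,0.287,0],"turn":0.988}
    - {"claw":255,"offset":[0.855,0.287,0],"turn":0.988}

```text
clock: 27.9
eef_pos: [0.6275, 0.0908, 0.1583]
ee_rot: [[-0.357, -0.934, -0.003], [-0.934, 0.357, -0.001], [0.002, 0.003, -1.0]]
wrist_force: [-0.1, -0.6, -3.8]
opening: 0.0548
finger_force: 65.1
```

drive_tool:
  rows:
    - {"claw":255,"offset":[0,0,0],"turn":1}
    - {"claw":255,"offset":[0,0,0],"turn":1}
    - {"claw":255,"offset":[0,0,0],"turn":1}
    - {"claw":255,"offset":[0,0,0],"turn":1}
    - {"claw":255,"offset":[0,0,0],"turn":1}
    - {"claw":255,"offset":[0,0,0],"turn":1}
    - {"claw":255,"offset":[0,0,0],"turn":1}
    - {"claw":255,"offset":[0,0,0],"turn":1}
    - {"claw":255,"offset":[0,0,0],"turn":1}
    - {"claw":255,"offset":[0,0,0],"turn":1}
    - {"claw":255,"offset":[0,0,0],"turn":1}
    - {"claw":255,"offset":[0,0,0],"turn":1}

```text
clock: 29.4
eef_pos: [0.6269, 0.0906, 0.1583]
ee_rot: [[0.778, -0.628, -0.003], [-0.628, -0.778, -0.001], [-0.002, 0.003, -1.0]]
wrist_force: [0.2, -0.2, -3.2]
opening: 0.0552
finger_force: 65.1
```

drive_tool:
  rows:
    - {"claw":255,"offset":[0,0,0],"turn":1}
    - {"claw":255,"offset":[0,0,0],"turn":1}
    - {"claw":255,"offset":[0,0,0],"turn":1}
    - {"claw":255,"offset":[0,0,0],"turn":1}
    - {"claw":255,"offset":[0,0,0],"turn":1}
    - {"claw":255,"offset":[0,0,0],"turn":1}
    - {"claw":255,"offset":[0,0,0],"turn":1}
    - {"claw":255,"offset":[0,0,0],"turn":1}
    - {"claw":255,"offset":[0,0,0],"turn":1}
    - {"claw":255,"offset":[0,0,0],"turn":1}
    - {"claw":255,"offset":[0,0,0],"turn":1}
    - {"claw":255,"offset":[0,0,0],"turn":1}

```text
clock: 30.9
eef_pos: [0.6269, 0.0906, 0.1583]
ee_rot: [[0.838, 0.546, -0.003], [0.546, -0.838, -0.001], [-0.003, -0.001, -1.0]]
wrist_force: [0.0, -0.2, -3.2]
opening: 0.0545
finger_force: 65.1
```

Run:
```python
from h import *
o=st()
```

```text
30.9 [0.6269 0.0906 0.1583] phi -56.9 q6 97.0 F [ 0.  -0.2 -3.2] op 0.0545
```

drive_tool:
  rows:
    - {"claw":255,"offset":[0.05,0.03,-1],"turn":0.65}
    - {"claw":255,"offset":[0,0,-1],"turn":0}
    - {"claw":255,"offset":[0,0,-0.4],"turn":0}
    - {"claw":255,"offset":[0,0,-0.3],"turn":0}
    - {"claw":255,"offset":[0,0,-0.3],"turn":0}
    - {"claw":255,"offset":[0,0,-0.3],"turn":0}
    - {"claw":255,"offset":[0,0,0],"turn":0}

```text
clock: 31.78
eef_pos: [0.6286, 0.0914, 0.0944]
ee_rot: [[0.801, 0.599, -0.001], [0.599, -0.801, -0.0], [-0.001, -0.0, -1.0]]
wrist_force: [0.2, 0.4, -4.4]
opening: 0.0549
finger_force: 65.2
```

drive_tool:
  rows:
    - {"claw":255,"offset":[0,0,-0.25],"turn":0}
    - {"claw":255,"offset":[0,0,-0.25],"turn":0}
    - {"claw":255,"offset":[0,0,-0.25],"turn":0}
    - {"claw":255,"offset":[0,0,0],"turn":0}

```text
clock: 32.28
eef_pos: [0.6285, 0.0913, 0.0791]
ee_rot: [[0.801, 0.599, -0.001], [0.599, -0.801, -0.0], [-0.001, -0.0, -1.0]]
wrist_force: [-0.0, 0.6, -3.3]
opening: 0.055
finger_force: 65.2
```

drive_tool:
  rows:
    - {"claw":255,"offset":[0,0,-0.3],"turn":0}
    - {"claw":255,"offset":[0,0,-0.3],"turn":0}
    - {"claw":255,"offset":[0,0,-0.25],"turn":0}
    - {"claw":255,"offset":[0,0,0],"turn":0}
    - {"claw":0,"offset":[0,0,0],"turn":0}
    - {"claw":0,"offset":[0,0,0],"turn":0}
    - {"claw":0,"offset":[0,0,0],"turn":0}
    - {"claw":0,"offset":[0,0,0],"turn":0}
    - {"claw":0,"offset":[0,0,1],"turn":0}
    - {"claw":0,"offset":[0,0,1],"turn":0}
    - {"claw":0,"offset":[0,0,1],"turn":0}
    - {"claw":0,"offset":[0,0,1],"turn":0}

```text
clock: 33.78
eef_pos: [0.6288, 0.0914, 0.1435]
ee_rot: [[0.801, 0.599, 0.0], [0.599, -0.801, 0.0], [0.0, 0.0, -1.0]]
wrist_force: [-0.1, -0.2, 0.5]
opening: 0.0851
finger_force: 0.0
```

Run:
```python
from h import *
o=st()
c=cap('wrist','w9');t=cap('scene','scene1')
r=[fitw(t,*w,.04).x.round(1) for w in ((.649,-.193,173),(.6427,-.052,89),(.6285,.0913,-143))];print(r)
im=t['image'];im=cv2.resize(im[130:340,120:400],(800,600),interpolation=cv2.INTER_CUBIC);cv2.imwrite('pics/scene1b.png',im)
```

```text
33.77 [0.6288 0.0914 0.1435] phi -53.2 q6 101.0 F [-0.1 -0.2  0.5] op 0.0851
[array([ 646. , -189.1,  171.7]), array([639.8, -47.7,  98.3]), array([ 625.9,   93.3, -142.6])]
```

View pics/scene1b.png

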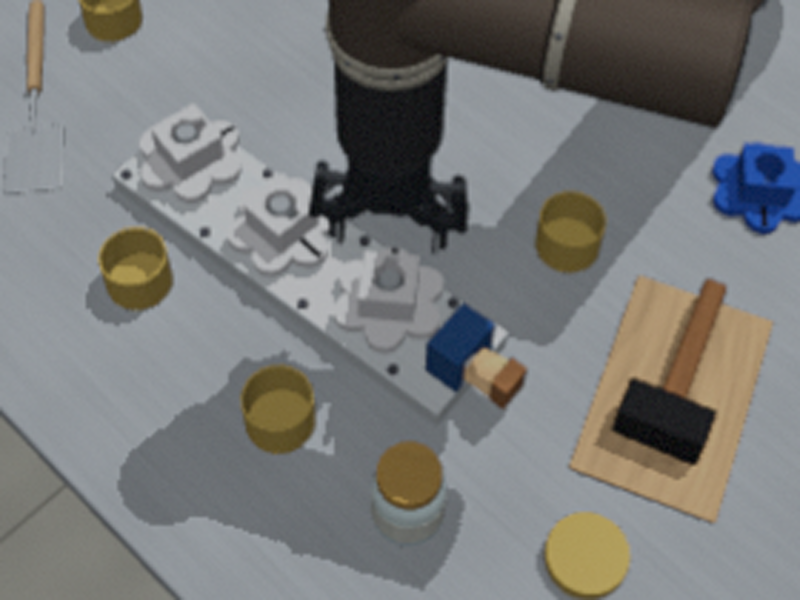

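All three wheels are on their shafts, with arms flat near the bed in this view: (190,150), (280,225), (390,290). The wedge at (500,378) still sticks out and the mallet is at (670,400). Next I'll measure the mallet, lids and wedge.

Run:
```python
from h import *
t=load('top0')
P=lambda u,v,z:ray(t,90+u/4,110+v/4,z)[:2]
a,b=P(164,314,.044),P(227,500,.044);d=a-b
print('handle',a.round(4),b.round(4),np.hypot(*d),np.degrees(np.arctan2(d[1],d[0])))
print('lids',P(128,88,.02).round(4),'wedge block top TL,BL',P(307,130,.075).round(4),P(311,184,.075).round(4),'right',P(335,130,.075).round(4))
print('jar',ray(t,262/1.5625,150/1.5625,.1).round(4),'tin',P(437,430,.055).round(4))
print('board',[P(*p,.006).round(4) for p in ((38,240),(222,168),(333,462),(153,535))])
q=1/800*280
s=load('scene1')
for n,u,v,z in (('headTL',628,383,.056),('headTR',714,412,.056),('headBR',692,462,.056),('hstart',676,385,.044),('hend',712,285,.044)):
    print(n,ray(s,120+u*.35,130+v*.35,z)[:2].round(4))
```

```text
handle [0.5076 0.3644] [0.3722 0.3177] 0.14328487286544794 19.00606506194335
lids [0.6807 0.4005] wedge block top TL,BL [0.6355 0.2538] [0.5964 0.2507] right [0.6352 0.2337]
jar [0.7646 0.247  0.1   ] tin [0.4204 0.164 ]
board [array([0.5686, 0.472 ]), array([0.621 , 0.3322]), array([0.3987, 0.2479]), array([0.3462, 0.3826])]
headTL [0.5351 0.3351]
headTR [0.5016 0.4149]
headBR [0.5584 0.4304]
hstart [0.4976 0.3686]
hend [0.3787 0.3263]
```

drive_tool:
  rows:
    - {"claw":0,"offset":[-0.3,0.5,1],"turn":-0.3}
    - {"claw":0,"offset":[-0.6,1,1],"turn":-0.3}
    - {"claw":0,"offset":[-0.6,1,0],"turn":-0.3}
    - {"claw":0,"offset":[-0.6,1,0],"turn":-0.3}
    - {"claw":0,"offset":[-0.6,1,0],"turn":-0.3}
    - {"claw":0,"offset":[-0.6,1,0],"turn":-0.3}
    - {"claw":0,"offset":[-0.6,1,0],"turn":-0.3}
    - {"claw":0,"offset":[-0.6,1,0],"turn":-0.3}
    - {"claw":0,"offset":[-0.6,1,0],"turn":-0.3}
    - {"claw":0,"offset":[-0.6,1,0],"turn":-0.27}
    - {"claw":0,"offset":[-0.5,1,0],"turn":0}
    - {"claw":0,"offset":[-0.5,1,0],"turn":0}

```text
clock: 35.38
eef_pos: [0.4943, 0.3224, 0.1824]
ee_rot: [[0.945, 0.326, -0.0], [0.326, -0.945, -0.0], [-0.0, 0.0, -1.0]]
wrist_force: [0.0, -0.3, -0.1]
opening: 0.0855
finger_force: 0.0
```

drive_tool:
  rows:
    - {"claw":0,"offset":[0,1,0],"turn":0}
    - {"claw":0,"offset":[0,0.9,0],"turn":0}
    - {"claw":0,"offset":[0,0,0],"turn":0}

```text
clock: 35.75
eef_pos: [0.495, 0.3609, 0.1822]
ee_rot: [[0.945, 0.326, -0.0], [0.326, -0.945, -0.0], [-0.0, 0.0, -1.0]]
wrist_force: [-0.2, -0.3, -0.5]
opening: 0.0855
finger_force: 0.0
```

```bash
cat >> h.py <<'E'
def mal(x,y,yaw,z=0):
    th=np.radians(yaw);R=np.array([[np.cos(th),-np.sin(th)],[np.sin(th),np.cos(th)]])
    f=lambda l:np.c_[np.array(l,float)[:,:2]@R.T+[x,y],np.array(l,float)[:,2]+z]
    return [f([(.022,.045,.05),(-.022,.045,.05),(-.022,-.045,.05),(.022,-.045,.05),(.022,.045,.05)]),f([(-.022,.013,.038),(-.172,.013,.038),(-.172,-.013,.038),(-.022,-.013,.038)])]
E
python3 - <<'E'
from h import *
o=st();c=cap('wrist','w10')
im=cv2.resize(c['image'],(800,600));drawl(c,im,mal(.5348,.3737,19,.006),1.5625);cv2.imwrite('pics/w10b.png',im)
E
```

```text
35.75 [0.495  0.3609 0.1822] phi -71.0 q6 55.0 F [-0.2 -0.3 -0.5] op 0.0855
```

View pics/w10b.png

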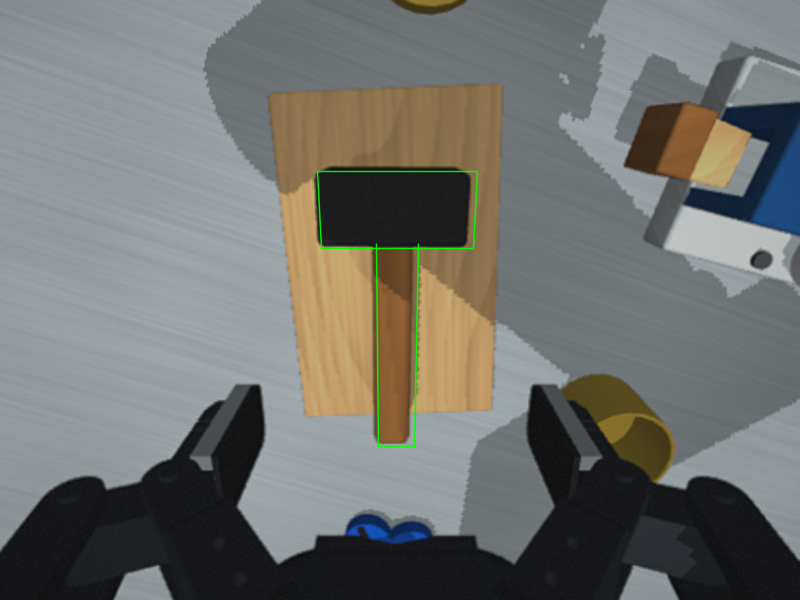

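drive_tool:
  rows:
    - {"claw":0,"offset":[-0.15,0,-1],"turn":0}
    - {"claw":0,"offset":[0,0,-1],"turn":0}
    - {"claw":0,"offset":[0,0,-1],"turn":0}
    - {"claw":0,"offset":[0,0,-1],"turn":0}
    - {"claw":0,"offset":[0,0,-1],"turn":0}
    - {"claw":0,"offset":[0,0,-1],"turn":0}
    - {"claw":0,"offset":[0,0,-1],"turn":0}
    - {"claw":0,"offset":[0,0,-0.8],"turn":0}
    - {"claw":0,"offset":[0,0,-0.6],"turn":0}
    - {"claw":0,"offset":[0,0,0],"turn":0}
    - {"claw":255,"offset":[0,0,0],"turn":0}
    - {"claw":255,"offset":[0,0,0],"turn":0}

```text
clock: 37.3
eef_pos: [0.4922, 0.3599, 0.0155]
ee_rot: [[0.946, 0.325, 0.001], [0.325, -0.946, 0.001], [0.001, -0.001, -1.0]]
wrist_force: [-0.7, 0.1, -0.3]
opening: 0.0515
finger_force: 0.0
```

drive_tool:
  rows:
    - {"claw":255,"offset":[0,0,0],"turn":0}
    - {"claw":255,"offset":[0,0,0],"turn":0}
    - {"claw":255,"offset":[0,0,0],"turn":0}
    - {"claw":255,"offset":[0,0,0],"turn":0}
    - {"claw":255,"offset":[0,0,0],"turn":0}
    - {"claw":255,"offset":[0,0,0],"turn":0}

```text
clock: 38.05
eef_pos: [0.4921, 0.3601, 0.0154]
ee_rot: [[0.946, 0.325, 0.001], [0.325, -0.946, 0.001], [0.001, -0.001, -1.0]]
wrist_force: [-2.8, 0.7, 5.5]
opening: 0.0255
finger_force: 58.9
```

drive_tool:
  rows:
    - {"claw":255,"offset":[0,0,1],"turn":0}
    - {"claw":255,"offset":[0,0,1],"turn":0}
    - {"claw":255,"offset":[0,0,1],"turn":0}
    - {"claw":255,"offset":[0.75,-0.36,0],"turn":-0.48}
    - {"claw":255,"offset":[0.75,-0.36,0],"turn":-0.49}
    - {"claw":255,"offset":[0.75,-0.36,0],"turn":-0.49}
    - {"claw":255,"offset":[0.75,-0.36,0],"turn":-0.49}
    - {"claw":255,"offset":[0.75,-0.36,0],"turn":-0.49}
    - {"claw":255,"offset":[0,0,-0.9],"turn":0}
    - {"claw":255,"offset":[0,0,-0.9],"turn":0}
    - {"claw":255,"offset":[0,0,0],"turn":0}

```text
clock: 39.42
eef_pos: [0.5651, 0.3223, 0.036]
ee_rot: [[0.997, 0.076, -0.004], [0.076, -0.997, -0.003], [-0.004, 0.003, -1.0]]
wrist_force: [-0.0, -0.3, -5.4]
opening: 0.0254
finger_force: 59.5
```

Run:
```python
from h import *
o=st();c=cap('wrist','w11');p=o['eef_pos']
R=o['ee_rot'];yaw=np.degrees(np.arctan2(R[1,0],R[0,0]));h=p[:2]+.0445*R[:2,0]
print(yaw,h)
im=cv2.resize(c['image'],(800,600));drawl(c,im,mal(h[0],h[1],yaw,p[2]-.0094),1.5625)
th=np.radians(4.4);b=np.array([-np.sin(th),np.cos(th)]);a=np.array([np.cos(th),np.sin(th)]);f=np.array([.617,.2525])
drawl(c,im,[np.array([[*(f+s*.018*a+k*b),z] for s,k,z in ((1,0,.075),(-1,0,.075),(-1,-.02,.075),(1,-.02,.075),(1,0,.075),(1,0,.035),(-1,0,.035),(-1,0,.075))])],1.5625)
cv2.imwrite('pics/w11b.png',im)
```

```text
39.42 [0.5651 0.3223 0.036 ] phi -85.7 q6 48.0 F [-0.  -0.3 -5.4] op 0.0254
4.334654871720699 [0.60948299 0.32561542]
```

View pics/w11b.png

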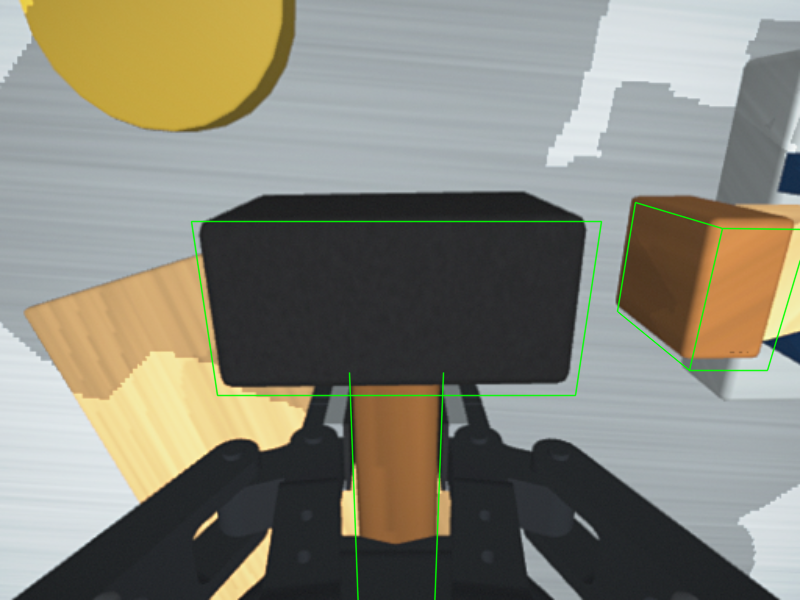

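drive_tool:
  rows:
    - {"claw":255,"offset":[0.05,0,0.2],"turn":0}
    - {"claw":255,"offset":[0.05,-0.5,0],"turn":0}
    - {"claw":255,"offset":[0.05,-0.5,0],"turn":0}
    - {"claw":255,"offset":[0.03,-0.4,0],"turn":0}
    - {"claw":255,"offset":[0.03,-0.4,0],"turn":0}
    - {"claw":255,"offset":[0,0,0],"turn":0}

```text
clock: 40.22
eef_pos: [0.5711, 0.2872, 0.043]
ee_rot: [[0.997, 0.075, 0.0], [0.075, -0.997, 0.001], [0.0, -0.001, -1.0]]
wrist_force: [-1.2, 1.8, -4.8]
opening: 0.0251
finger_force: 59.8
```

drive_tool:
  rows:
    - {"claw":255,"offset":[0.02,-0.3,-0.1],"turn":0}
    - {"claw":255,"offset":[0.02,-0.3,0],"turn":0}

```text
clock: 40.48
eef_pos: [0.5727, 0.2772, 0.0414]
ee_rot: [[0.997, 0.077, 0.002], [0.077, -0.997, 0.003], [0.003, -0.002, -1.0]]
wrist_force: [-2.3, 8.1, -3.6]
opening: 0.025
finger_force: 60.2
```

drive_tool:
  rows:
    - {"claw":255,"offset":[0.02,-0.3,0],"turn":0}
    - {"claw":255,"offset":[0.02,-0.3,0],"turn":0}

```text
clock: 40.72
eef_pos: [0.5737, 0.2655, 0.0415]
ee_rot: [[0.997, 0.077, 0.003], [0.077, -0.997, 0.003], [0.003, -0.003, -1.0]]
wrist_force: [-0.9, 8.9, -4.8]
opening: 0.0249
finger_force: 60.2
```

drive_tool:
  rows:
    - {"claw":255,"offset":[0.02,-0.3,0],"turn":0}
    - {"claw":255,"offset":[0.01,-0.2,0],"turn":0}

```text
clock: 40.98
eef_pos: [0.5745, 0.2555, 0.0415]
ee_rot: [[0.997, 0.077, 0.003], [0.077, -0.997, 0.003], [0.003, -0.003, -1.0]]
wrist_force: [-0.8, 9.1, -4.2]
opening: 0.0256
finger_force: 60.3
```

drive_tool:
  rows:
    - {"claw":255,"offset":[0.01,-0.2,0],"turn":0}
    - {"claw":255,"offset":[0.01,-0.1,0],"turn":0}

```text
clock: 41.22
eef_pos: [0.5749, 0.2509, 0.0415]
ee_rot: [[0.997, 0.077, 0.004], [0.077, -0.997, 0.005], [0.004, -0.005, -1.0]]
wrist_force: [-6.4, 19.5, -3.3]
opening: 0.0251
finger_force: 61.0
```

drive_tool:
  rows:
    - {"claw":255,"offset":[0,-0.1,0],"turn":0}
    - {"claw":255,"offset":[0,0,0],"turn":0}

```text
clock: 41.48
eef_pos: [0.5748, 0.2508, 0.0417]
ee_rot: [[0.997, 0.078, 0.005], [0.078, -0.997, 0.007], [0.005, -0.007, -1.0]]
wrist_force: [-6.1, 22.1, -5.9]
opening: 0.0246
finger_force: 61.2
```

drive_tool:
  rows:
    - {"claw":255,"offset":[-0.05,0.6,0],"turn":0}
    - {"claw":255,"offset":[-0.07,1,0],"turn":0}
    - {"claw":255,"offset":[-0.07,1,0.3],"turn":0}
    - {"claw":255,"offset":[-0.07,1,0.9],"turn":0}
    - {"claw":255,"offset":[-0.75,0.38,0.5],"turn":0.48}
    - {"claw":255,"offset":[-0.75,0.38,0],"turn":0.49}
    - {"claw":255,"offset":[-0.75,0.38,0],"turn":0.49}
    - {"claw":255,"offset":[-0.75,0.38,0],"turn":0.49}
    - {"claw":255,"offset":[-0.75,0.38,0],"turn":0.49}
    - {"claw":255,"offset":[0,0,0],"turn":0}
    - {"claw":255,"offset":[0,0,0],"turn":0}

```text
clock: 42.85
eef_pos: [0.4934, 0.3556, 0.0748]
ee_rot: [[0.946, 0.326, 0.0], [0.326, -0.946, 0.0], [0.0, 0.0, -1.0]]
wrist_force: [0.5, -0.1, -5.0]
opening: 0.025
finger_force: 60.3
```

Run:
```python
from h import *
o=st();c=cap('wrist','w12')
```

```text
42.85 [0.4934 0.3556 0.0748] phi -71.0 q6 55.0 F [ 0.5 -0.1 -5. ] op 0.025
```

drive_tool:
  rows:
    - {"claw":255,"offset":[-0.05,0.22,-0.8],"turn":0}
    - {"claw":255,"offset":[0,0,-0.8],"turn":0}
    - {"claw":255,"offset":[0,0,-0.6],"turn":0}
    - {"claw":255,"offset":[0,0,-0.3],"turn":0}
    - {"claw":255,"offset":[0,0,-0.2],"turn":0}
    - {"claw":255,"offset":[0,0,0],"turn":0}

```text
clock: 43.65
eef_pos: [0.4925, 0.3598, 0.0206]
ee_rot: [[0.946, 0.325, 0.0], [0.325, -0.946, -0.0], [-0.0, 0.0, -1.0]]
wrist_force: [-0.2, -0.2, -4.3]
opening: 0.0249
finger_force: 60.2
```

drive_tool:
  rows:
    - {"claw":255,"offset":[0,0,-0.12],"turn":0}
    - {"claw":255,"offset":[0,0,-0.1],"turn":0}
    - {"claw":255,"offset":[0,0,0],"turn":0}

```text
clock: 44.02
eef_pos: [0.4924, 0.3598, 0.0163]
ee_rot: [[0.946, 0.325, -0.0], [0.325, -0.946, -0.0], [-0.0, 0.0, -1.0]]
wrist_force: [-0.9, -0.2, -4.3]
opening: 0.0249
finger_force: 60.2
```

drive_tool:
  rows:
    - {"claw":255,"offset":[0,0,-0.06],"turn":0}
    - {"claw":255,"offset":[0,0,0],"turn":0}
    - {"claw":0,"offset":[0,0,0],"turn":0}
    - {"claw":0,"offset":[0,0,0],"turn":0}
    - {"claw":0,"offset":[0,0,0],"turn":0}
    - {"claw":0,"offset":[0,0,0],"turn":0}
    - {"claw":0,"offset":[0,0,0],"turn":0}
    - {"claw":0,"offset":[0,0,1],"turn":0}
    - {"claw":0,"offset":[0,0,1],"turn":0}
    - {"claw":0,"offset":[0,0,1],"turn":0}
    - {"claw":0,"offset":[0,0,1],"turn":0}
    - {"claw":0,"offset":[0,0,1],"turn":0}

```text
clock: 45.52
eef_pos: [0.4924, 0.3598, 0.1158]
ee_rot: [[0.946, 0.325, 0.0], [0.325, -0.946, 0.0], [0.0, -0.0, -1.0]]
wrist_force: [-0.7, 0.5, -0.8]
opening: 0.0855
finger_force: 0.0
```

drive_tool:
  rows:
    - {"claw":0,"offset":[-0.3,0.2,1],"turn":0}
    - {"claw":0,"offset":[-0.3,0.2,1],"turn":0}
    - {"claw":0,"offset":[-0.3,0.2,1],"turn":0}
    - {"claw":0,"offset":[-0.3,0.2,1],"turn":0}
    - {"claw":0,"offset":[0,0,0],"turn":0}
    - {"claw":0,"offset":[0,0,0],"turn":0}

```text
clock: 46.28
eef_pos: [0.4682, 0.3755, 0.1945]
ee_rot: [[0.946, 0.325, -0.001], [0.325, -0.946, -0.0], [-0.001, 0.0, -1.0]]
wrist_force: [-0.1, 0.1, -0.0]
opening: 0.0856
finger_force: 0.0
```

Run:
```python
from h import *
st();s=cap('scene','scene2');t=cap('top','top3');w=cap('wrist','w13')
for q in ((.649,-.193,173),(.6427,-.052,89),(.6285,.0913,-143)):
    print([(f.x.round(1),round(f.fun)) for f in (fitw(t,*q,.04),fitw(s,*q,.04))])
A=cv2.resize(s['image'][130:340,110:410],(400,280),interpolation=cv2.INTER_CUBIC)
C=cv2.resize(w['image'],(400,300));drawl(w,C,mal(.534,.375,19,.006),400/512)
A2=cv2.copyMakeBorder(A,0,20,0,0,0)
B=cv2.resize(t['image'][90:260,90:360],(800,300),interpolation=cv2.INTER_CUBIC)
cv2.imwrite('pics/fin.png',np.vstack([np.hstack([A2,C]),B]))
```

```text
46.27 [0.4682 0.3755 0.1945] phi -71.0 q6 52.0 F [-0.1  0.1 -0. ] op 0.0856
[(array([ 648.6, -193.9,  171.1]), -68), (array([ 646.1, -189.1,  171.9]), -71)]
[(array([641.9, -50.5,  88.5]), -68), (array([639.9, -47.8,  98.4]), -69)]
[(array([ 627. ,   91.5, -143.6]), -67), (array([ 624.9,   93.7, -145. ]), -68)]
```

View pics/fin.png

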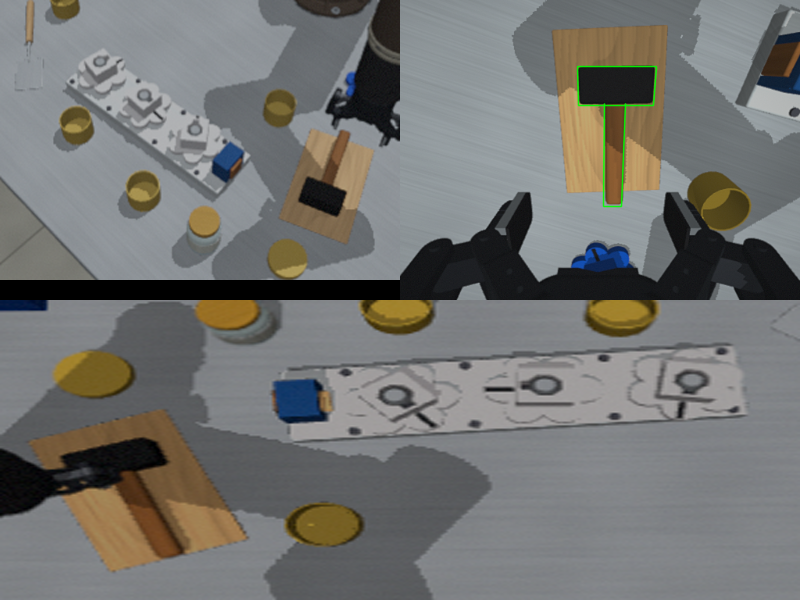

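The final views show all three wheels home, with shaft tips flush in the bores and top-camera fits within about 2 mm at home height. The wedge end block is up against the housing and the mallet lies flat on its board. Handing in.

```bash
python3 -c "
from cell import env
print(env.finish_job())"
```

```text
the job is handed in; nothing more can be done
None
```

The job is handed in at about 46 s: three white wheels keyed and seated, the wedge pushed (one steady press with the mallet, not separate taps) until it stopped dead, and the mallet flat on its board; the last pictures agree, but no verdict was returned.

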